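# Restock the door rack of the stores cabinet

### The job

Restock the white stores cabinet on the packing bench: pull its door wide open, stand every squat ink bottle from the bench upright on the narrow railed rack inside the door, then push the door fully shut so that the roller catch snaps home with the bottles inside. Leave all the other things on the bench where they are.

Things in the scene. Friction and masses are not known exactly. Their poses are not given: they have to be found in the camera images.
- cabinet: white steel cabinet fixed to the bench, 310 wide, 220 deep, 290 high, standing at an angle. Origin: middle of the front edge of its underside, at bench height; x points from the front into the cabinet, y along the front, z up. One door covers the whole front (front plane x = 0) and turns on an upright axis at x = 0, y = +155 mm.
- door (a joint): opening angle of the cabinet's door, rad: 0 shut, at most 1.9; seen from above it opens clockwise about the hinge axis. Panel 310 wide, 15 thick, from 6 to 286 mm above the bench; inner face in the plane of the hinge axis (cabinet x = 0 when shut), outer face 15 mm in front. Light hinge friction (0.1 N m) leaves it where it is let go.
- catch (a point): ridge of the roller catch, on the door's inner face at its free edge, 258 mm above the bench, 290 mm from the hinge axis. A sprung roller under the cabinet's roof rides over it: when closing it resists from about 0.07 rad with up to 7 N here, and below 0.033 rad snaps the door home to 0. Opening from 0 takes some 7 N here.
- door_handle (a point): grip point of the door's handle, on its outer face: an upright round bar 10 mm thick, 280 mm from the hinge axis, 32 mm off the outer face (47 mm before the inner face), from 145 to 278 mm above the bench, on two posts 172 and 222 mm above it. This point: on the bar's axis, 258 mm above the bench; it can be pinched from above, across the door's length. Moves with the door.
- rack (a point): middle of the rack inside the door, on its floor, 184 mm above the bench, 153 mm from the hinge axis. Axes (move with the door): x away from the door's inner face, y along the door to the hinge, z up. Clear floor x -31 to +31 (door face; rails with top 40 above floor), y -127 to +127 (ends 38 high). Takes four bottles 66 mm apart. Door's top edge is 102 above the rack floor.
- bottle0: squat ink bottle, may be absent: black body 48 mm in diameter up to 41 mm, short shoulder to 46 mm, then a grey screw cap 28 mm in diameter up to 78 mm above its foot; 78 high, 0.08 to 0.17 kg. Origin: centre of its foot, z up along the bottle. All are alike and stand on the bench at the start.
- bottle1: squat ink bottle, may be absent: black body 48 mm in diameter up to 41 mm, short shoulder to 46 mm, then a grey screw cap 28 mm in diameter up to 78 mm above its foot; 78 high, 0.08 to 0.17 kg. Origin: centre of its foot, z up along the bottle. All are alike and stand on the bench at the start.
- bottle2: squat ink bottle, may be absent: black body 48 mm in diameter up to 41 mm, short shoulder to 46 mm, then a grey screw cap 28 mm in diameter up to 78 mm above its foot; 78 high, 0.08 to 0.17 kg. Origin: centre of its foot, z up along the bottle. All are alike and stand on the bench at the start.
- bottle3: squat ink bottle, may be absent: black body 48 mm in diameter up to 41 mm, short shoulder to 46 mm, then a grey screw cap 28 mm in diameter up to 78 mm above its foot; 78 high, 0.08 to 0.17 kg. Origin: centre of its foot, z up along the bottle. All are alike and stand on the bench at the start.
- tape_roll: bystander: roll of packing tape lying flat, 80 mm in diameter, 48 high; origin centre of underside
- glue_jar: bystander: white jar, 66 mm in diameter, 115 high, bigger than the bottles; origin centre of underside
- tin: bystander: flat round steel tin, 50 mm in diameter, 32 high; origin centre of underside
- marker: bystander: black marker pen lying along its x axis, 100 long, 15 thick; origin under its middle
- stapler: bystander: black stapler along its x axis, 140 long, 34 wide, 46 high; origin centre of underside
- small_carton: bystander: small carton 60 x 45 x 40 high; origin centre of underside
- label_roll: bystander: roll of labels lying flat, 90 mm in diameter, 30 high; origin centre of underside
Mind the look-alikes: they are no part of the job. Leave any blue or red look-alike of the bottle2 alone.

How it is judged:
On the way, in this order (a step that is already met when the one before it is completed fails the run):
1. the door is pulled wide open through its catch (beyond 1.2 rad) (value of joint door above 1.2 rad), for 0.2 s.
2. every bottle stands upright on the rack of the open door (x of bottle0 in the frame of rack between -0.013 and 0.013 m and y of bottle0 in the frame of rack between -0.115 and 0.115 m and z of bottle0 in the frame of rack between -0.005 and 0.01 m and angle between each of bottle0, bottle1, bottle2, bottle3's own z axis and vertical below 0.12 rad and x of bottle1 in the frame of rack between -0.013 and 0.013 m and y of bottle1 in the frame of rack between -0.115 and 0.115 m and z of bottle1 in the frame of rack between -0.005 and 0.01 m and x of bottle2 in the frame of rack between -0.013 and 0.013 m and y of bottle2 in the frame of rack between -0.115 and 0.115 m and z of bottle2 in the frame of rack between -0.005 and 0.01 m and x of bottle3 in the frame of rack between -0.013 and 0.013 m and y of bottle3 in the frame of rack between -0.115 and 0.115 m and z of bottle3 in the frame of rack between -0.005 and 0.01 m and value of joint door above 0.3 rad), for 0.2 s.
At the end, for the whole second after the job is handed in: Door shut home (below 0.012 rad); every bottle at rest on the rack floor (-5 to +10 mm), upright within 0.12 rad, foot within 13 mm of the rack's middle line and 115 mm of its middle along the door. No other loose thing moved over 30 mm, nor the glue jar tipped (x of bottle0 in the frame of rack between -0.013 and 0.013 m and y of bottle0 in the frame of rack between -0.115 and 0.115 m and z of bottle0 in the frame of rack between -0.005 and 0.01 m and angle between each of bottle0, bottle1, bottle2, bottle3's own z axis and vertical below 0.12 rad and x of bottle1 in the frame of rack between -0.013 and 0.013 m and y of bottle1 in the frame of rack between -0.115 and 0.115 m and z of bottle1 in the frame of rack between -0.005 and 0.01 m and x of bottle2 in the frame of rack between -0.013 and 0.013 m and y of bottle2 in the frame of rack between -0.115 and 0.115 m and z of bottle2 in the frame of rack between -0.005 and 0.01 m and x of bottle3 in the frame of rack between -0.013 and 0.013 m and y of bottle3 in the frame of rack between -0.115 and 0.115 m and z of bottle3 in the frame of rack between -0.005 and 0.01 m and value of joint door below 0.012 rad and linear speed of each of bottle0, bottle1, bottle2, bottle3 below 0.02 m/s); the robot touches nothing.
It fails at once if another thing on the bench is pushed more than 30 mm or the glue jar is tipped over (distance of any of tape_roll, glue_jar, tin, marker, stapler, small_carton, label_roll from where it was at the start of the episode above 0.03 m or angle between glue_jar's own z axis and vertical above 0.5 rad).
Of bottle0, bottle1, bottle2, bottle3 only 2 to 4 are there at a start; the rules pass over those that are not, and their reading is None.
At some moment in a run one of bottle0, bottle1, bottle2, bottle3 may be knocked a few centimetres aside while the robot is not near it.
It also fails if it takes over 210 s, if anything falls off the work surface, if the arm or the gripper's body presses on something with over 40 N, if the wrist force passes 120 N, or if a joint passes its speed limit or range.

### The arm

A 6-joint arm with a two-finger parallel gripper is mounted at the origin on the work surface. World frame = base frame: x ahead of the robot, y to its left, z up, the work surface at z = 0. Lengths are in m, angles in rad, forces in N, time in s.
With the tool pointing down it reaches from about 0.3 to 0.75 m from the base axis. Payload 8.5 kg.
Tool frame: the origin (TCP) lies between the finger pads; the fingertips stand manip.tip_reach ahead of it and the grasp point (between the pads) lies 5 mm behind it (manip.tip_reach is the distance from the TCP to the fingertips, in m); y points along the fingers, z is the direction in which the jaws open and shut, and the axes are right-handed (so a half turn about y gives the same grasp; the last joint's range is limited). The gripper opens to 85 mm and grips with 20 to 120 N. Pads are 22 mm wide; open, the fingers measure 114 mm over their backs; the gripper's body (76 mm by 85 mm) begins 54 mm behind the grasp point. The pads swing forward as they close: fully open they stand 13 mm farther back than shut.
Start: joints at [-1.486, 0.381, 1.297, -0, 1.464, -0.215], TCP at [0.162, -0.525, 0.245] pointing down, gripper open.
Joint ranges: [-3.11, 3.11], [-0.89, 2.33], [0.22, 2.48], [-1.42, 4.56], [0.17, 2.85], [-2.88, 2.88]. Speed limits (rad/s): [2.39, 2.39, 3.14, 3.14, 3.14, 3.14].

### API

Orientations are given as a unit quaternion [w, x, y, z].
In Python, from plant import status, viewer, job_done, manip gives the robot as it stands. The module is installed in compiled form; this text tells all that it offers.
- The arm moves only by the tool servo_tool, never from a script. Its arguments are lists of equal length, an entry for each row: "gripper": the gripper command: -1 is shut, 1 is fully open, values between are in proportion; "xyz": the shift along the tool's x, y, z in mm, a list of three; "rot": the turn, a rotation vector about the tool's x, y, z in rad, a list of three. In form: {"gripper": [gripper, ...], "xyz": [[x, y, z], ...], "rot": [[rx, ry, rz], ...]}. A call has 1 to 20 rows; each row shifts and turns the commanded pose from where the row before left it, along the tool's axes as they then stand; what a row does not reach is not made up. A row lasts 1/8 s, in which the tool goes at most 62.5 mm and 10.7 degrees, less where a joint would pass 70% of its speed; a pose out of reach is approached as far as the arm can. A call is refused whole if a number of a shift passes 62.5 or a number of a turn 0.188, either way. A call with a gripper value outside its range is refused whole. The fingers move at their own pace and stop on an object; the grip force is fixed at half the most. Time passes only in rows, so rows that do not move let the fingers close. It gives the time, the measured TCP pose, the force and the opening at its end, in the units of the state.
- status.read_state(): the state, without advancing time (a new reading comes with each control period).
- viewer.snapshot(name): name is "scene" or "top" or "wrist"; returns a dict with "image" (480x640x3 uint8, blue, green, red), "fx", "fy", "cx", "cy" (pixels), "world_from_camera" (4x4, takes a point from camera to world coordinates); the wrist camera has in their place "mount" (4x4, takes a point from camera to tool coordinates, whose origin is the TCP and whose axes are the tool frame's). Camera axes: x right, y up, looking along -z (the intrinsics and any distortion apply to the point x, -y, -z); pixel columns grow to the right and rows downward; lengths in m; the calibration is good to about 2 mm. A picture is of the moment at which its call begins: read the wrist's pose just before it. There is no depth.
- job_done(): hands the job in, once; it reports no verdict.
The state is a dict: "clock": time; "joint_positions": joint angles; "qd": joint speeds; "joint_efforts": joint torques, N m; "position": TCP position; "orientation": TCP orientation; "ft_force": force on the tool from outside, world axes, zero at the start; "torque": the same for the moment, N m; "opening": finger opening in m.
Only numpy, scipy, OpenCV 4.12 (cv2) and the standard library are available. Lean on these libraries where they do the work, as an engineer would, in place of code of your own. Each camera call takes 0.05 s, during which the arm holds its last target.

## Working session

There is one attempt and no reset: what is moved stays moved. The work goes in short steps, Python scripts to look and compute and a tool call to move; the robot and the scene stay as the last step left them, time stands still between calls to the robot, and variables do not carry over. Pictures are saved under pics/ and viewed, and the job is handed in when it is done.

Besides the shell and the picture viewer there is one more tool, called after "Call:" as name(argument=value, ...) on one line, values as JSON. servo_tool: Moves the arm, as the interface text tells. Its arguments: {"type":"object","properties":{"gripper":{"type":"array"},"xyz":{"type":"array"},"rot":{"type":"array"}},"required":["gripper","xyz","rot"]}

```bash
ls; mkdir -p pics; python3 - <<'E'
from plant import status, viewer, manip
import cv2,numpy as np
s=status.read_state()
for k,v in s.items(): print(k,np.round(v,4))
print(manip.tip_reach, [a for a in dir(manip) if a[0]!='_'])
for n in ["scene","top","wrist"]:
    d=viewer.snapshot(n); cv2.imwrite(f"pics/{n}0.png",d["image"])
    print(n,[(k,np.round(v,4).tolist()) for k,v in d.items() if k!="image"])
E
```

```text
pics
clock 0.0
joint_positions [-1.4863  0.3812  1.2982  0.      1.4636 -0.2153]
qd [-0.0007  0.0002  0.0013 -0.     -0.0003  0.0018]
joint_efforts [ 9.00000e-04 -4.48464e+01 -2.31277e+01 -2.00000e-04  4.60000e-03
 -0.00000e+00]
position [ 0.1624 -0.5252  0.2447]
orientation [ 0.1056 -0.1055  0.6997 -0.6987]
ft_force [-0.1933 -0.2704 -0.5731]
torque [ 0.0165  0.0006 -0.0157]
opening 0.0852
0.014 ['PlanningError', 'tip_reach']
scene [('fx', 463.4771), ('fy', 463.4771), ('cx', 317.6705), ('cy', 243.789), ('world_from_camera', [[-0.986, -0.1294, 0.1052, 0.6359], [0.1664, -0.724, 0.6694, 0.8949], [-0.0105, 0.6776, 0.7354, 1.1793], [0.0, 0.0, 0.0, 1.0]])]
top [('fx', 434.8573), ('fy', 434.8573), ('cx', 317.7933), ('cy', 246.9098), ('world_from_camera', [[-0.0254, 0.9834, -0.1796, 0.3004], [-0.9993, -0.0202, 0.0309, -0.0033], [0.0267, 0.1803, 0.9832, 1.366], [0.0, 0.0, 0.0, 1.0]])]
wrist [('fx', 342.3797), ('fy', 342.3797), ('cx', 322.9864), ('cy', 232.3953), ('mount', [[0.0006, -0.9493, -0.3144, -0.0809], [-0.0014, 0.3144, -0.9493, -0.1298], [1.0, 0.001, -0.0012, -0.0002], [0.0, 0.0, 0.0, 1.0]])]
```

View pics/scene0.png

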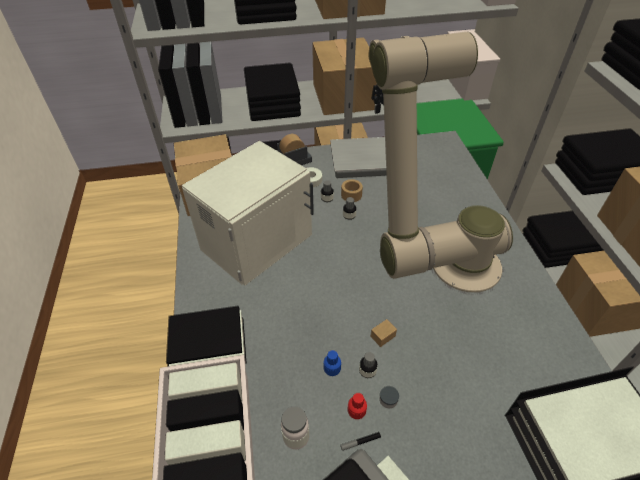

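View pics/top0.png

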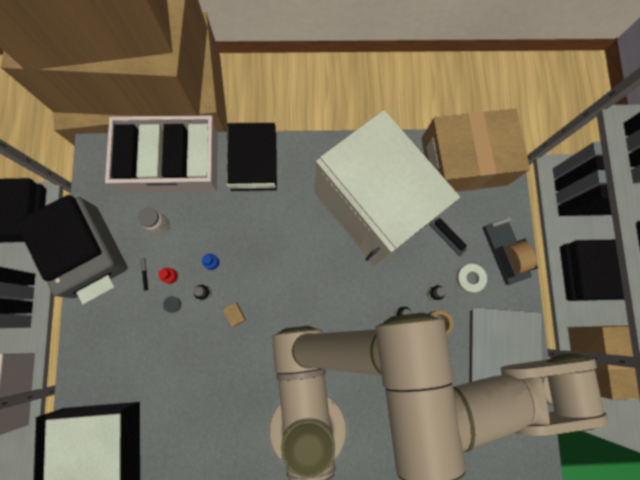

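View pics/wrist0.png

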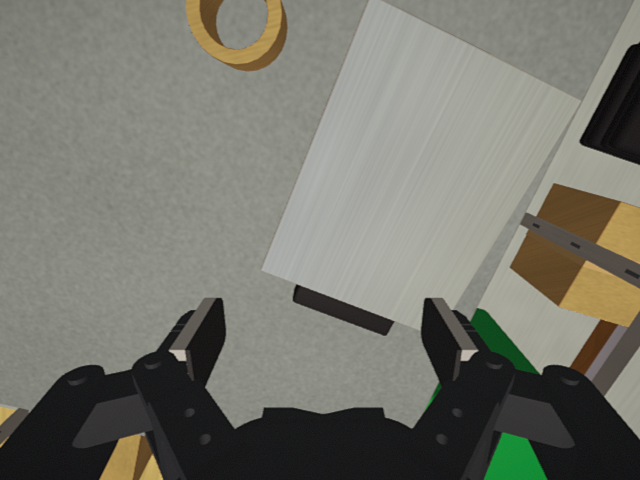

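The top view shows bottles at about (437,293), (403,312) and (201,292), with blue and red look-alikes at (210,261) and (167,275). The cabinet front runs from the hinge at about (318,163) to the free edge at about (387,250), with the handle at about (375,257). Next I'll measure these positions.

```bash
cat > h.py <<'E'
import cv2,numpy as np
from plant import status, viewer, manip
from scipy.spatial.transform import Rotation as R
def snap(n,save=None):
    s=status.read_state(); d=viewer.snapshot(n)
    if n=="wrist":
        q=s["orientation"]; T=np.eye(4); T[:3,:3]=R.from_quat([q[1],q[2],q[3],q[0]]).as_matrix(); T[:3,3]=s["position"]
        d["W"]=T@np.array(d["mount"])
    else: d["W"]=np.array(d["world_from_camera"])
    if save: cv2.imwrite(f"pics/{save}.png",d["image"])
    return d
def ray(d,u,v):
    r=np.array([(u-d["cx"])/d["fx"],-(v-d["cy"])/d["fy"],-1.]); return d["W"][:3,3],d["W"][:3,:3]@r
def onz(d,u,v,z):
    o,r=ray(d,u,v); return o+r*(z-o[2])/r[2]
def proj(d,p):
    c=d["W"][:3,:3].T@(np.asarray(p)-d["W"][:3,3]); return d["cx"]+d["fx"]*c[0]/-c[2], d["cy"]-d["fy"]*c[1]/-c[2]
def tri(a,b): # list of (d,u,v)
    A=np.zeros((3,3));B=np.zeros(3)
    for d,u,v in (a,b):
        o,r=ray(d,u,v); r=r/np.linalg.norm(r); P=np.eye(3)-np.outer(r,r); A+=P;B+=P@o
    return np.linalg.solve(A,B)
def tool():
    s=status.read_state();q=s["orientation"]
    return np.array(s["position"]),R.from_quat([q[1],q[2],q[3],q[0]]),s
def delta(p,Rt=None):
    P,Rc,s=tool(); Rt=Rt or Rc
    print("pos",np.round(P*1000,1),"cols x",np.round(Rc.as_matrix()[:,0],3),"y",np.round(Rc.as_matrix()[:,1],3),"z",np.round(Rc.as_matrix()[:,2],3),"F",np.round(s["ft_force"],1),"open",round(s["opening"]*1000,1),"t",s["clock"])
    print("shift mm (tool)",np.round(Rc.inv().apply(np.asarray(p)-P)*1000,1),"rot",np.round((Rc.inv()*Rt).as_rotvec(),3))
E
python3 - <<'E'
from h import *
d=snap("top"); im=d["image"]
cv2.imwrite("pics/topc.png",cv2.resize(im[90:330,120:500],None,fx=2.1,fy=2.1,interpolation=cv2.INTER_CUBIC))
e=snap("scene"); cv2.imwrite("pics/scc.png",cv2.resize(e["image"][130:300,170:390],None,fx=3.5,fy=3.5,interpolation=cv2.INTER_CUBIC))
P,Rc,s=tool(); print(Rc.as_matrix().round(3))
for n,p,z in [("A",(437,290),.078),("B",(403,310),.078),("C",(201,289),.078)]: print(n,onz(d,*p,z))
for p in [(327,184),(349,203),(369,357)]: print(onz(e,*p,.078))
E
```

```text
[[-0.955 -0.     0.295]
 [-0.295  0.001 -0.955]
 [-0.    -1.    -0.001]]
A [ 0.39788741 -0.39573935  0.078     ]
B [ 0.34141403 -0.29027056  0.078     ]
C [0.41703956 0.3027706  0.078     ]
[ 0.39510204 -0.39550243  0.078     ]
[ 0.33760892 -0.28038969  0.078     ]
[0.41276403 0.31598413 0.078     ]
```

View pics/topc.png

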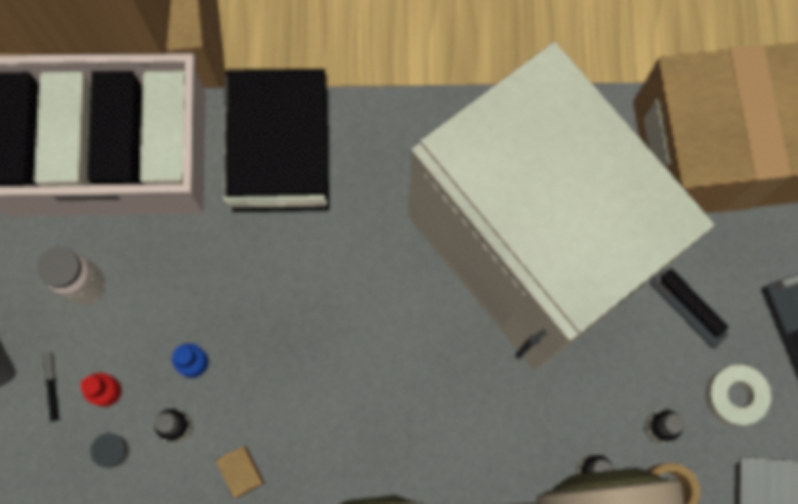

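View pics/scc.png

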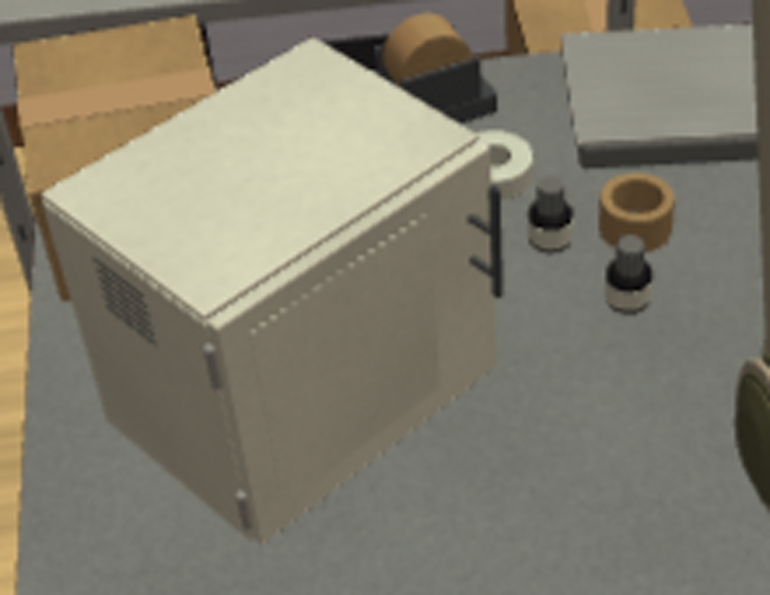

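```bash
python3 - <<'E'
from h import *
d=snap("top")
g=cv2.cvtColor(d["image"],cv2.COLOR_BGR2GRAY)
c=np.array([[424,142],[554,43],[713,225],[580,338]])/2.1+[120,90]-.25
W=np.array([onz(d,*p,.29) for p in c]);print(W.round(4))
for i in range(4):
    v=W[(i+1)%4]-W[i]; print(np.linalg.norm(v).round(4),np.degrees(np.arctan2(v[1],v[0])).round(2))
# fit rigid 2D rectangle: cabinet frame x in, y toward hinge
M=np.array([[0,.155],[.22,.155],[.22,-.155],[0,-.155]]); mc=M.mean(0); wc=W[:,:2].mean(0)
H=(M-mc).T@(W[:,:2]-wc);U,S,V=np.linalg.svd(H);Rm=V.T@np.diag([1,np.linalg.det(V.T@U.T)])@U.T
th=np.arctan2(Rm[1,0],Rm[0,0]);t=wc-Rm@mc;print("theta",th,"t",t); print((W[:,:2]-(M@Rm.T+t)).round(4))
hb=t+Rm@np.array([-.047,.155-.28]);print("handle",hb, "hinge",t+Rm@[0,.155])
e=snap("scene")
for z in(.145,.258,.278):
  for dd in (d,e): print(z,np.round(proj(dd,[*hb,z]),1))
cv2.imwrite("pics/hsc.png",cv2.resize(e["image"][170:230,290:340],None,fx=10,fy=10,interpolation=cv2.INTER_NEAREST))
cv2.imwrite("pics/htop.png",cv2.resize(d["image"][230:280,350:410],None,fx=10,fy=10,interpolation=cv2.INTER_NEAREST))
E
```

```text
[[ 0.7348 -0.0532  0.29  ]
 [ 0.866  -0.223   0.29  ]
 [ 0.6213 -0.4075  0.29  ]
 [ 0.4832 -0.2341  0.29  ]]
0.2145 -52.31
0.3064 -142.97
0.2217 128.55
0.3099 35.72
theta -0.9257918488379122 t [ 0.61019676 -0.14155232]
[[ 0.0008 -0.0048]
 [-0.0004  0.0012]
 [ 0.0027  0.003 ]
 [-0.0031  0.0006]]
handle [ 0.48205313 -0.17914501] hinge [ 0.7340568  -0.04836601]
0.145 [366.4 260.2]
0.145 [312.6 213.8]
0.258 [372.4 253.7]
0.258 [312.  186.9]
0.278 [373.6 252.4]
0.278 [311.8 181.9]
```

View pics/hsc.png

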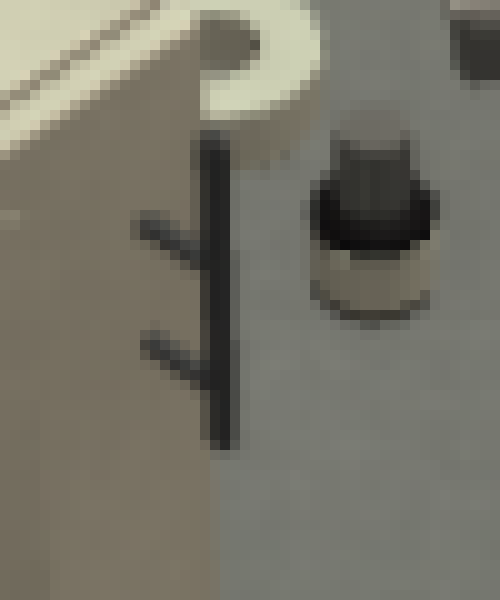

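View pics/htop.png

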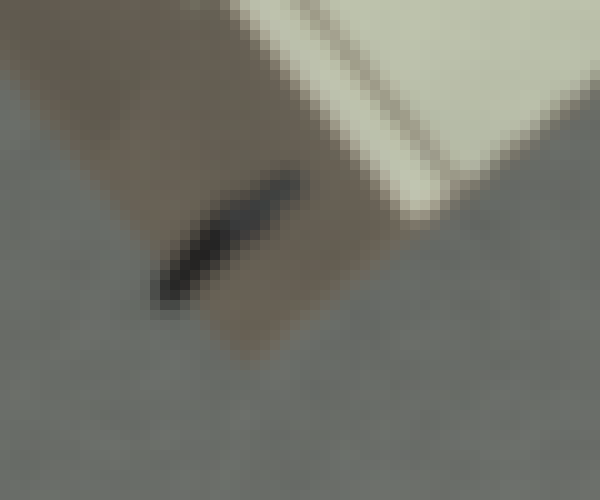

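Scene and top views agree on the handle to about 2 mm: it's at (0.482, -0.179) with the cabinet yawed -0.926 rad. I'll lift and turn the tool to jaws-along-door (+1.916 rad yaw).

Call:
servo_tool(gripper=[1,1,1,1,1,1,1,1,1,1,1,1,1], xyz=[[0,-14,0],[0,-14,0],[0,-14,0],[0,-14,0],[0,-14,0],[0,-14,0],[0,-14,0],[0,-14,0],[0,-14,0],[0,-14,0],[0,-14,0],[0,0,0],[0,0,0]], rot=[[0,-0.174,0],[0,-0.174,0],[0,-0.174,0],[0,-0.174,0],[0,-0.174,0],[0,-0.174,0],[0,-0.174,0],[0,-0.174,0],[0,-0.174,0],[0,-0.174,0],[0,-0.174,0],[0,0,0],[0,0,0]])

```text
clock: 1.98
position: [0.1624, -0.5254, 0.3986]
orientation: [0.632, -0.632, 0.318, -0.317]
ft_force: [0.6, 0.9, -0.1]
opening: 0.0855
```

```bash
cat >> h.py <<'E'
TH=-0.9258; T0=np.array([.6102,-.1416])
def cab(x,y): c,s=np.cos(TH),np.sin(TH); return T0+np.array([c*x-s*y,s*x+c*y])
HINGE=cab(0,.155)
def Rdown(yaw): # tool y down, tool z at world yaw
    z=np.array([np.cos(yaw),np.sin(yaw),0]);y=np.array([0,0,-1.]);return R.from_matrix(np.array([np.cross(y,z),y,z]).T)
def door(phi,r,n,): # r from hinge along door, n = into cabinet side (inner +), door angle phi
    a=TH-phi; nx=np.array([np.cos(a),np.sin(a)]); yy=np.array([-np.sin(a),np.cos(a)]) # yy toward hinge
    return HINGE-yy*r+nx*n
E
python3 - <<'E'
from h import *
delta([.482,-.179,.40],Rdown(TH+np.pi/2))
snap("wrist","w1")
print(tool()[2]["joint_positions"])
E
```

```text
pos [ 162.4 -525.4  398.6] cols x [ 0.597 -0.802 -0.001] y [-0.     0.001 -1.   ] z [0.802 0.597 0.001] F [ 0.6  0.9 -0.1] open 85.5 t 1.975
shift mm (tool) [-87.1  -1.  463.2] rot [-0.001 -0.005 -0.001]
[-1.48632852e+00  3.25780193e-01  9.50966293e-01  2.36319884e-05
  1.86619754e+00 -2.12658688e+00]
```

Call:
servo_tool(gripper=[1,1,1,1,1,1,1,1,1,1,1,1,1], xyz=[[-7.25,0,38.6],[-7.25,0,38.6],[-7.25,0,38.6],[-7.25,0,38.6],[-7.25,0,38.6],[-7.25,0,38.6],[-7.25,0,38.6],[-7.25,0,38.6],[-7.25,0,38.6],[-7.25,0,38.6],[-7.25,0,38.6],[-7.25,0,38.6],[0,0,0]], rot=[[0,0,0],[0,0,0],[0,0,0],[0,0,0],[0,0,0],[0,0,0],[0,0,0],[0,0,0],[0,0,0],[0,0,0],[0,0,0],[0,0,0],[0,0,0]])

```text
clock: 3.65
position: [0.4819, -0.1764, 0.3985]
orientation: [0.633, -0.632, 0.316, -0.315]
ft_force: [0.1, -0.9, -0.4]
opening: 0.0852
```

```bash
python3 - <<'E'
from h import *
delta([.482,-.179,.263],Rdown(TH+np.pi/2))
d=snap("wrist","w2"); snap("top","t2"); snap("scene","s2")
for z in (.258,.278): print(proj(d,[.482,-.179,z]))
print(tool()[2]["joint_positions"])
E
```

```text
pos [ 481.9 -176.4  398.5] cols x [ 0.601 -0.799 -0.001] y [-0.001  0.001 -1.   ] z [ 0.799  0.601 -0.   ] F [ 0.1 -0.9 -0.4] open 85.2 t 3.65
shift mm (tool) [  2.3 135.5  -1.4] rot [ 0.    -0.001 -0.001]
(np.float64(321.3146099484698), np.float64(224.64979910086578))
(np.float64(321.1814502300311), np.float64(232.26110006777287))
[-5.86791627e-01  2.51504177e-01  1.05503525e+00 -2.47449228e-04
  1.83573757e+00 -1.22850396e+00]
```

View pics/w2.png

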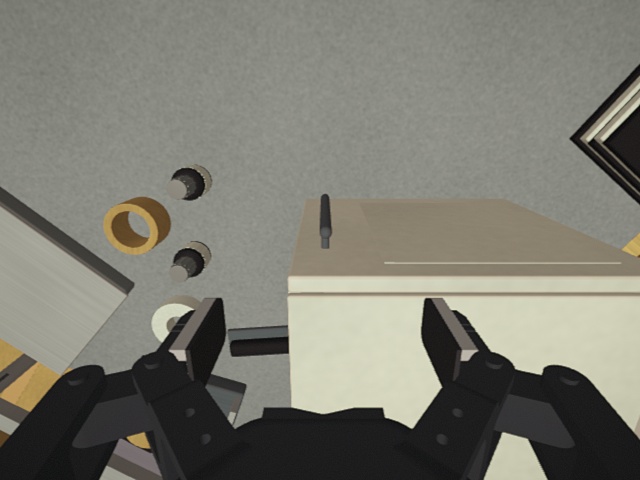

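View pics/t2.png

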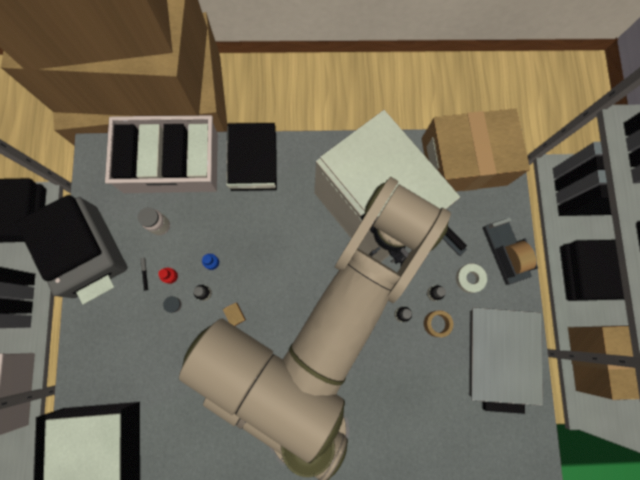

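Wrist view: bar top is at (325,234), versus (321,232) predicted, so I add 3 mm along tool z. Only three bottles are visible. I'll descend and pinch the bar.

Call:
servo_tool(gripper=[1,1,1,1,1,1,1,1,1,-1,-1,-1,-1,-1,-1,-1], xyz=[[2,18,2],[0,18,0],[0,18,0],[0,18,0],[0,18,0],[0,18,0],[0,18,0],[0,17,0],[0,0,0],[0,0,0],[0,0,0],[0,0,0],[0,0,0],[0,0,0],[0,0,0],[0,0,0]], rot=[[0,0,0],[0,0,0],[0,0,0],[0,0,0],[0,0,0],[0,0,0],[0,0,0],[0,0,0],[0,0,0],[0,0,0],[0,0,0],[0,0,0],[0,0,0],[0,0,0],[0,0,0],[0,0,0]])

```text
clock: 5.8
position: [0.4849, -0.1777, 0.2567]
orientation: [0.633, -0.632, 0.315, -0.317]
ft_force: [6.4, 4.9, 0.6]
opening: 0.0082
```

```bash
python3 - <<'E'
from h import *
delta([.482,-.179,.255],Rdown(TH+np.pi/2))
d=snap("wrist","w3")
# arc plan: per-row increments for constant-radius rotation of grip about hinge, dphi
P,Rc,s=tool(); r=P[:2]-HINGE; print("r",r, np.hypot(*r)) 
for dphi in (.05,.075,.1):
    # after rotating tool each row, chord in tool axes at row start
    c,sn=np.cos(-dphi),np.sin(-dphi); r2=np.array([[c,-sn],[sn,c]])@r
    v=np.append(r2-r,0); print(dphi,np.round(Rc.inv().apply(v)*1000,2),"end axes",np.round((Rc*R.from_rotvec([0,dphi,0])).inv().apply(v)*1000,2))
E
```

```text
pos [ 484.9 -177.7  256.7] cols x [ 0.6   -0.8    0.001] y [ 0.003  0.001 -1.   ] z [0.8   0.6   0.003] F [6.4 4.9 0.6] open 8.2 t 5.8
shift mm (tool) [-0.7  1.7 -3.1] rot [-0.003 -0.001  0.001]
r [-0.24920182 -0.12927912] 0.28073944517418187
0.05 [-13.78  -0.     2.65] end axes [-13.9   -0.     1.96]
0.075 [-2.062e+01 -1.000e-02  4.240e+00] end axes [-2.088e+01 -1.000e-02  2.680e+00]
0.1 [-2.741e+01 -1.000e-02  5.990e+00] end axes [-2.788e+01 -1.000e-02  3.230e+00]
```

View pics/w3.png

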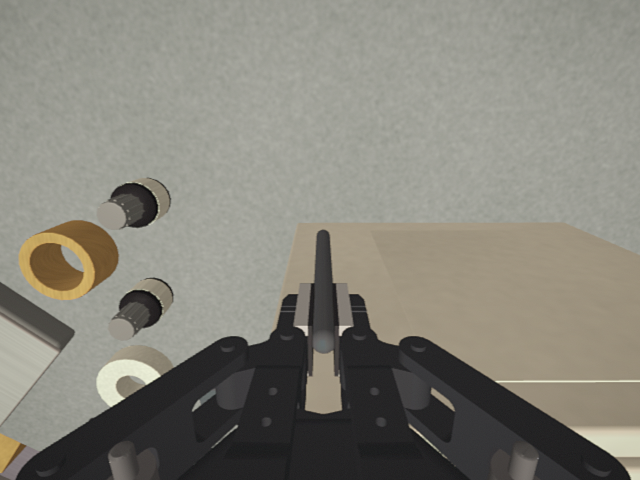

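The bar is gripped, at 8 mm opening. I'll pull the door along the arc, starting gently.

Call:
servo_tool(gripper=[-1,-1,-1,-1,-1,-1,-1,-1], xyz=[[0,0,2],[-13.9,0,2.7],[-13.9,0,2.7],[-13.9,0,2.7],[-13.9,0,2.7],[-13.9,0,2.7],[-13.9,0,2.7],[0,0,0]], rot=[[0,0,0],[0,0.05,0],[0,0.05,0],[0,0.05,0],[0,0.05,0],[0,0.05,0],[0,0.05,0],[0,0,0]])

```text
clock: 6.85
position: [0.4575, -0.0967, 0.2567]
orientation: [-0.578, 0.579, -0.407, 0.407]
ft_force: [-6.8, -0.9, 5.3]
opening: 0.0079
```

```bash
python3 - <<'E'
from h import *
phi=.3
delta([*door(phi,.28,-.047),.255],Rdown(TH-phi+np.pi/2))
E
```

```text
pos [457.5 -96.7 256.7] cols x [ 0.338 -0.941  0.   ] y [-0.001 -0.001 -1.   ] z [ 0.941  0.338 -0.001] F [-6.8 -0.9  5.3] open 7.9 t 6.85
shift mm (tool) [ 1.1  1.7 -3.4] rot [ 0.001 -0.001  0.   ]
```

Call:
servo_tool(gripper=[-1,-1,-1,-1,-1,-1,-1,-1,-1,-1,-1,-1,-1,-1,-1,-1,-1], xyz=[[-22.2,0,4],[-22.2,0,4.6],[-22.2,0,4.6],[-22.2,0,4.6],[-22.2,0,4.6],[-22.2,0,4.6],[-22.2,0,4.6],[-22.2,0,4.6],[-22.2,0,4.6],[-22.2,0,4.6],[-22.2,0,4.6],[-22.2,0,4.6],[-22.2,0,4.6],[-22.2,0,4.6],[-22.2,0,4.6],[0,0,0],[0,0,0]], rot=[[0,0.08,0],[0,0.08,0],[0,0.08,0],[0,0.08,0],[0,0.08,0],[0,0.08,0],[0,0.08,0],[0,0.08,0],[0,0.08,0],[0,0.08,0],[0,0.08,0],[0,0.08,0],[0,0.08,0],[0,0.08,0],[0,0.08,0],[0,0,0],[0,0,0]])

```text
clock: 8.98
position: [0.5892, 0.1954, 0.2568]
orientation: [0.248, -0.247, 0.663, -0.662]
ft_force: [-1.8, 3.0, 5.3]
opening: 0.0082
```

```bash
python3 - <<'E'
from h import *
phi=1.5
delta([*door(phi,.28,-.047),.255],Rdown(TH-phi+np.pi/2))
snap("wrist","w4");snap("top","t4");snap("scene","s4")
print(tool()[2]["joint_positions"])
E
```

```text
pos [589.2 195.4 256.8] cols x [-0.755 -0.656 -0.002] y [ 0.001  0.002 -1.   ] z [ 0.656 -0.755 -0.   ] F [-1.8  3.   5.3] open 8.2 t 8.975
shift mm (tool) [ 3.6  1.8 -1. ] rot [ 0.     0.    -0.002]
[1.29049046e-01 5.00035902e-01 1.06565598e+00 1.23278729e-03
 1.57493991e+00 9.84624103e-01]
```

View pics/t4.png

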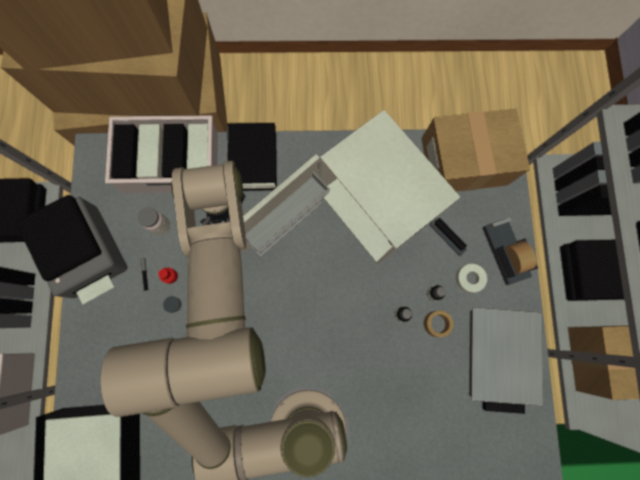

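View pics/s4.png

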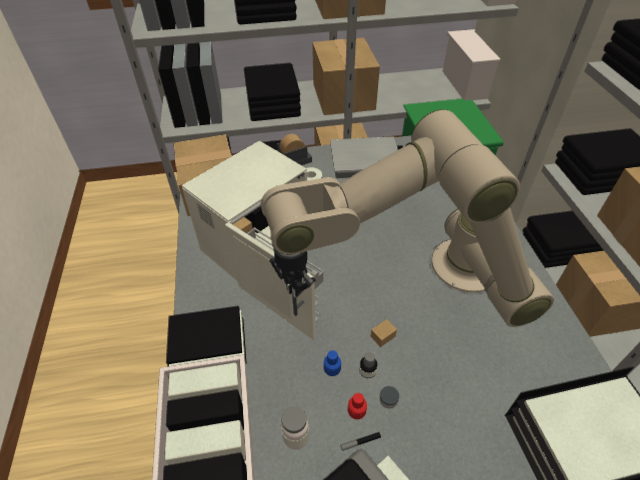

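The door is open at about 1.5 rad. I'll release it and lift off.

Call:
servo_tool(gripper=[0,0,0,0,0,0,0,0,0,0,0], xyz=[[0,0,0],[0,0,0],[0,0,0],[0,-20,0],[0,-20,0],[0,-20,0],[0,-20,0],[0,-20,0],[0,-20,0],[0,-20,0],[0,0,0]], rot=[[0,0,0],[0,0,0],[0,0,0],[0,0,0],[0,0,0],[0,0,0],[0,0,0],[0,0,0],[0,0,0],[0,0,0],[0,0,0]])

```text
clock: 10.5
position: [0.5888, 0.1948, 0.3974]
orientation: [-0.248, 0.246, -0.662, 0.663]
ft_force: [-0.5, 0.0, -0.1]
opening: 0.0424
```

```bash
python3 - <<'E'
from h import *
# candidate yaw for C grasp: keep current z or door-aligned
delta([.417,.305,.30])
d=snap("wrist","w5");snap("top","t5")
for y in (-66,0,66): print("rack",y,door(1.5,.153-y/1000,.031))
E
```

```text
pos [588.8 194.8 397.4] cols x [-0.756 -0.655 -0.002] y [ 0.003  0.    -1.   ] z [ 0.655 -0.756  0.002] F [-0.5  0.  -0.1] open 42.4 t 10.5
shift mm (tool) [  58.    96.9 -196. ] rot [0. 0. 0.]
rack -66 [0.56695779 0.09649417]
rack 0 [0.61026803 0.04669233]
rack 66 [ 0.65357826 -0.00310951]
```

View pics/w5.png

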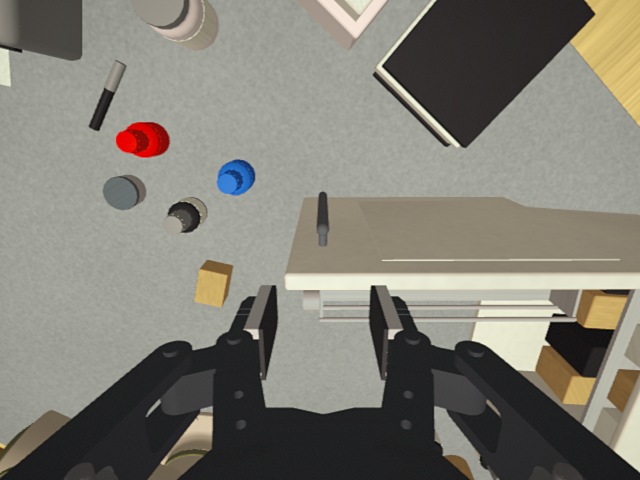

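```bash
python3 - <<'E'
from h import *
d=snap("wrist");t=snap("top");s=snap("scene")
print("w cap",onz(d,172,226,.078)); 
for dd,n,(u,v,w) in ((t,"ct",(185,270,40)),(s,"cs",(350,345,40)),(d,"cw",(155,190,60))):
    cv2.imwrite(f"pics/{n}.png",cv2.resize(dd["image"][v:v+w,u:u+w],(480,480),interpolation=cv2.INTER_CUBIC))
a=[cv2.imread(f"pics/{n}.png") for n in ("ct","cs","cw")]
cv2.imwrite("pics/cc.png",cv2.resize(np.hstack(a),(798,266)))
E
```

```text
w cap [0.40943595 0.31238171 0.078     ]
```

View pics/cc.png

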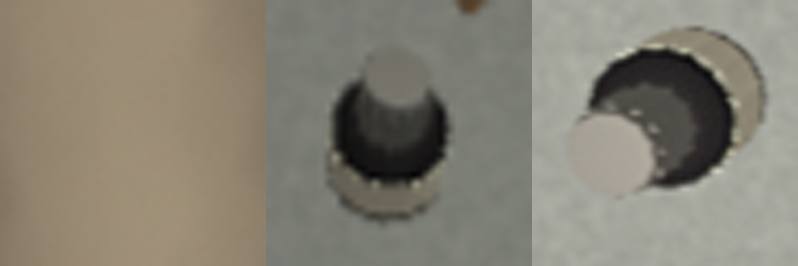

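```bash
python3 - <<'E'
from h import *
d=snap("wrist");s=snap("scene")
p=tri((d,172.6,224.5),(s,369.4,356.6));print(p, onz(d,172.6,224.5,.078),onz(s,369.4,356.6,.078))
delta([p[0],p[1],.20])
E
```

```text
[0.41056964 0.31346803 0.07550816] [0.41147936 0.31296305 0.078     ] [0.41144548 0.31502658 0.078     ]
pos [588.5 194.8 395.7] cols x [-0.756 -0.655  0.001] y [-0.001 -0.    -1.   ] z [ 0.655 -0.756 -0.001] F [-0.6  0.5  0.8] open 42.8 t 10.85
shift mm (tool) [  56.6  195.9 -206.1] rot [0. 0. 0.]
```

Call:
servo_tool(gripper=[0.3,0.3,0.3,0.3,0.3,0.3,0.3,0.3,0.3,0.3,0.3,0.3,0.3], xyz=[[9.4,0,-34.3],[9.4,0,-34.3],[9.4,0,-34.3],[9.4,0,-34.3],[9.4,0,-34.3],[9.6,0,-34.6],[0,32,0],[0,32,0],[0,32,0],[0,32,0],[0,32,0],[0,32,0],[0,0,0]], rot=[[0,0,0],[0,0,0],[0,0,0],[0,0,0],[0,0,0],[0,0,0],[0,0,0],[0,0,0],[0,0,0],[0,0,0],[0,0,0],[0,0,0],[0,0,0]])

```text
clock: 12.48
position: [0.41, 0.3131, 0.2027]
orientation: [-0.245, 0.249, -0.662, 0.663]
ft_force: [-0.2, 0.3, 0.1]
opening: 0.0555
```

```bash
python3 - <<'E'
from h import *
p=[.4112,.3135]
d=snap("wrist","w6")
print(proj(d,[*p,.078]),proj(d,[*p,0]))
# .078 top: grasp pt 64 above foot -> TCP z .059
delta([*p,.060])
E
```

```text
(np.float64(323.6466198205147), np.float64(225.98537248200043)) (np.float64(323.49860297382105), np.float64(202.3284366349286))
pos [410.8 313.5 204.4] cols x [-0.756 -0.655  0.001] y [-0.001 -0.    -1.   ] z [ 0.655 -0.756 -0.   ] F [0.2 0.3 0.5] open 55.5 t 12.525
shift mm (tool) [ -0.5 144.4   0.3] rot [0. 0. 0.]
```

View pics/w6.png

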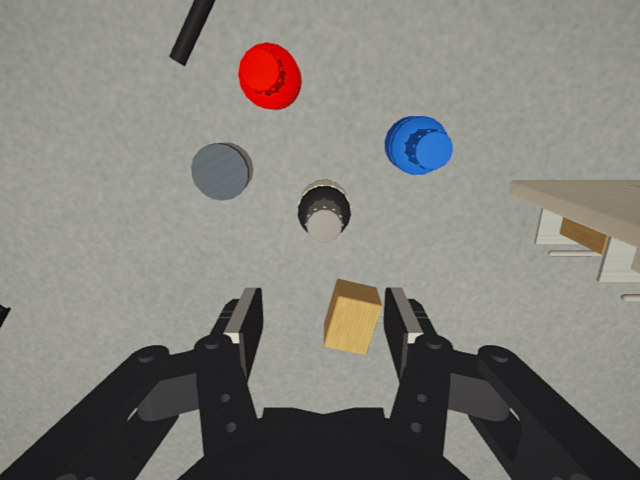

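The cap top at (323,225) matches the prediction. I'll descend, grip and lift.

Call:
servo_tool(gripper=[0.3,0.3,0.3,0.3,0.3,0.3,0.3,-1,-1,-1,-1,-1,-1,-1,-1,-1], xyz=[[0,28,0],[0,28,0],[0,28,0],[0,28,0],[0,20,0],[0,10,0],[0,0,0],[0,0,0],[0,0,0],[0,0,0],[0,0,0],[0,-20,0],[0,-30,0],[0,-40,0],[0,-50,0],[0,0,0]], rot=[[0,0,0],[0,0,0],[0,0,0],[0,0,0],[0,0,0],[0,0,0],[0,0,0],[0,0,0],[0,0,0],[0,0,0],[0,0,0],[0,0,0],[0,0,0],[0,0,0],[0,0,0],[0,0,0]])

```text
clock: 14.52
position: [0.412, 0.3142, 0.2062]
orientation: [0.25, -0.244, 0.663, -0.662]
ft_force: [0.1, -0.5, -1.5]
opening: 0.0264
```

```bash
python3 - <<'E'
from h import *
delta([*door(1.5,.153+.066,.031),.330])
snap("wrist","w7");snap("top","t7");snap("scene","s7")
E
```

```text
pos [412.  314.2 206.2] cols x [-0.756 -0.655 -0.008] y [ 0.007  0.003 -1.   ] z [ 0.655 -0.756  0.002] F [ 0.1 -0.5 -1.5] open 26.4 t 14.525
shift mm (tool) [  24.5 -123.4  266.2] rot [0. 0. 0.]
```

View pics/w7.png

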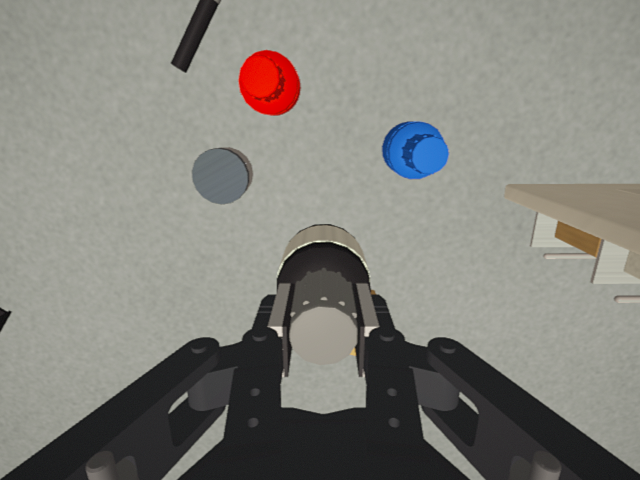

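View pics/t7.png

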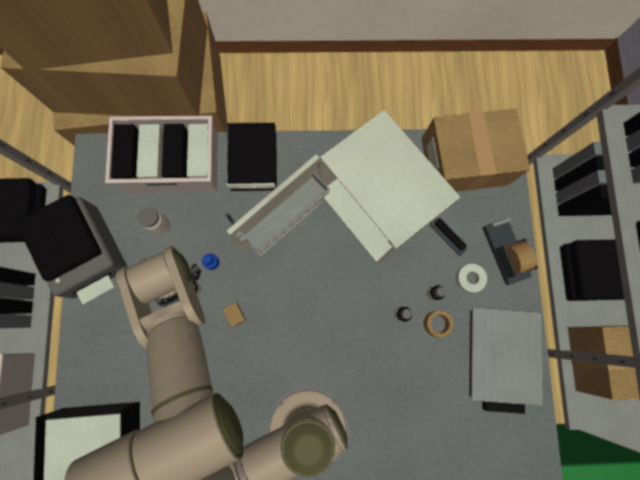

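The bottle is held. The top view now shows the open door clearly, so I'll measure the door and rack from a zoom.

```bash
python3 - <<'E'
from h import *
d=snap("top"); im=d["image"]
def mk(phi,draw):
    k=7; x0,y0=220,148
    c=cv2.resize(im[148:263,220:334],None,fx=k,fy=k,interpolation=cv2.INTER_CUBIC)[:600*8//8]
    def px(p): u,v=proj(d,p); return (int((u+.5-x0)*k),int((v+.5-y0)*k))
    if draw:
        L=[[(0,0,.286),(.31,0,.286),(.31,-.015,.286),(0,-.015,.286)],[(.153-.127,.0,.222),(.153+.127,0,.222),(.153+.127,.062,.222),(.153-.127,.062,.224)]]
        for l,cl in zip(L,((0,0,255),(255,0,0))):
            for r,n,z in l: cv2.circle(c,px([*door(phi,r,n),z]),4,cl,-1)
        for y in(-.066,0,.066): cv2.circle(c,px([*door(phi,.153-y,.031),.184]),5,(0,200,0),-1)
    return cv2.resize(c,(600,600))
cv2.imwrite("pics/d0.png",mk(1.5,0));cv2.imwrite("pics/d1.png",mk(1.5,1))
E
```

```text
(no output)
```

View pics/d1.png

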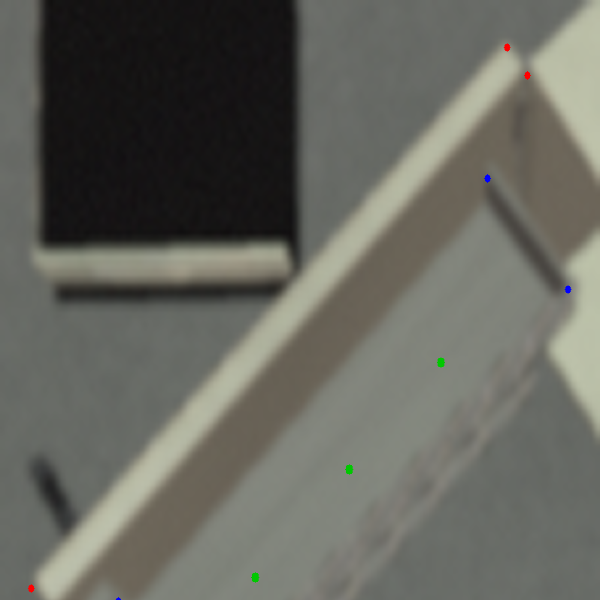

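View pics/d0.png

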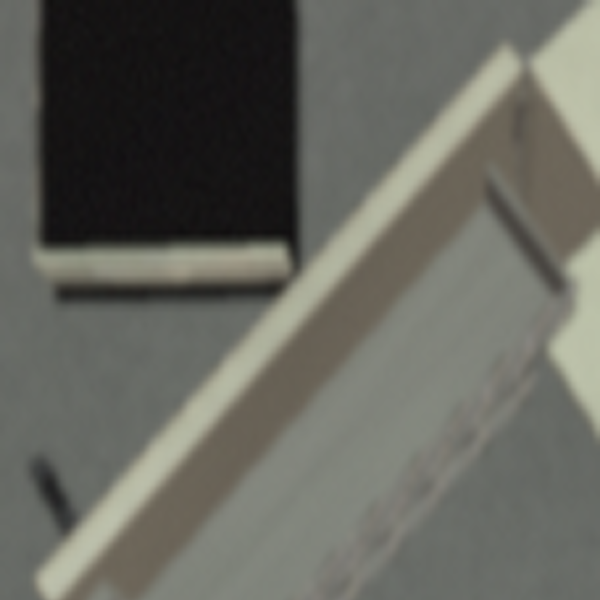

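Call:
servo_tool(gripper=[-1,-1,-1,-1,-1,-1,-1,-1,-1,-1,-1,-1,-1], xyz=[[6,-30,0],[6,-30,0],[6,-32,0],[5,-31,0],[0,0,30],[0,0,40],[0,0,40],[0,0,40],[0,0,40],[0,0,40],[0,0,39],[0,0,0],[0,0,0]], rot=[[0,0,0],[0,0,0],[0,0,0],[0,0,0],[0,0,0],[0,0,0],[0,0,0],[0,0,0],[0,0,0],[0,0,0],[0,0,0],[0,0,0],[0,0,0]])

```text
clock: 16.35
position: [0.5692, 0.0955, 0.3243]
orientation: [0.246, -0.248, 0.663, -0.662]
ft_force: [0.3, 1.0, -1.2]
opening: 0.0263
```

```bash
python3 - <<'E'
from h import *
delta([*door(1.505,.153+.063,.030),.250],Rdown(TH-1.505+np.pi/2))
d=snap("wrist","w8");snap("scene","s8")
print(proj(d,[*door(1.505,.306,0),.286]),proj(d,[*door(1.505,.05,0),.286]))
E
```

```text
pos [569.2  95.5 324.3] cols x [-0.756 -0.655  0.001] y [-0.002  0.    -1.   ] z [ 0.655 -0.756 -0.002] F [ 0.3  1.  -1.2] open 26.3 t 16.35
shift mm (tool) [-1.1 74.3  0.7] rot [0.002 0.003 0.001]
(np.float64(148.46341720273165), np.float64(220.99511897904432)) (np.float64(648.4363111078222), np.float64(222.20604758376166))
```

View pics/w8.png

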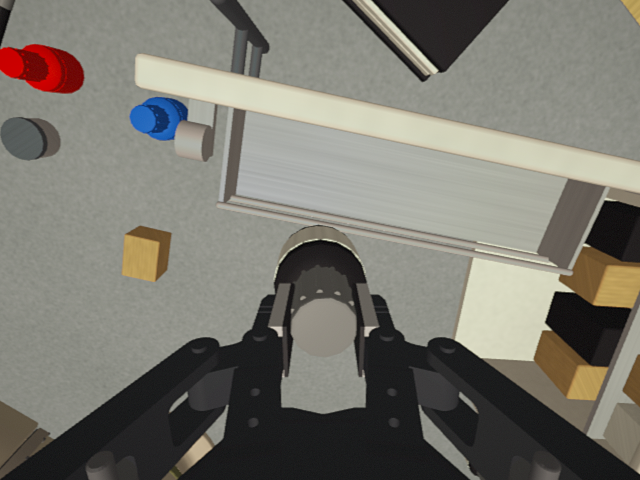

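View pics/s8.png

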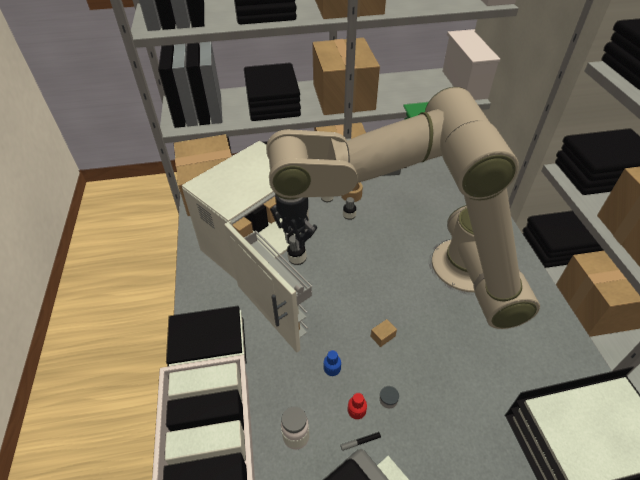

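The door was nudged further open: the carried bottle likely brushed the catch block seen at (192,140). I'll re-measure the door angle.

```bash
python3 - <<'E'
from h import *
d=snap("wrist");im=d["image"]
g=cv2.cvtColor(im,cv2.COLOR_BGR2GRAY).astype(int)
pts=[]
for u in range(180,620,40):
    col=g[:,u]; # bright strip lower edge
    st=np.where(col[40:230]>205)[0]+40
    print(u,st.min() if len(st) else None,st.max() if len(st) else None)
E
python3 - <<'E'
import cv2; im=cv2.imread("pics/w8.png"); cv2.imwrite("pics/w8z.png",cv2.resize(im[30:290,110:640],None,fx=1.5,fy=1.5,interpolation=cv2.INTER_CUBIC))
E
```

```text
180 67 94
220 75 103
260 84 111
300 93 119
340 102 127
380 111 136
420 54 143
460 129 151
500 138 158
540 155 168
580 155 176
```

View pics/w8z.png

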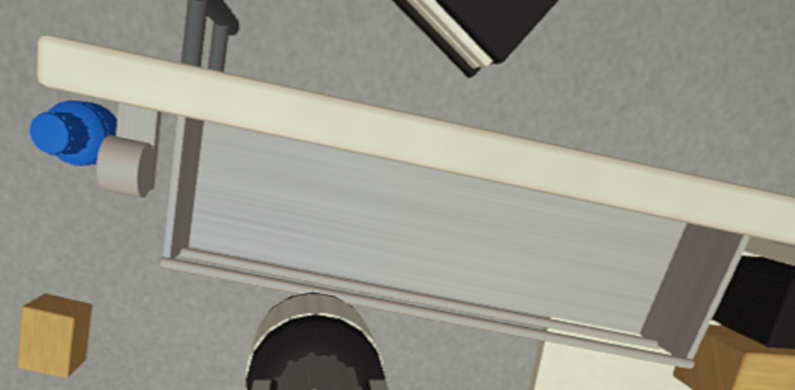

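```bash
cat >> h.py <<'E'
def doorangle(p,q,n=0): # p nearer free end, q nearer hinge world pts on plane offset n along door
    v=np.asarray(q)[:2]-np.asarray(p)[:2]; yaw=np.arctan2(v[1],v[0]); phi=TH+np.pi/2-yaw
    a=TH-phi; nx=np.array([np.cos(a),np.sin(a)]); off=(np.asarray(p)[:2]-HINGE)@nx
    return phi,off
E
python3 - <<'E'
from h import *
d=snap("wrist")
p=onz(d,180,94.5,.286);q=onz(d,580,176.5,.286);print(p,q,doorangle(p,q))
p=onz(d,220,204.7,.224);q=onz(d,571,271,.224);print(p,q,np.linalg.norm(p-q),doorangle(p,q))
E
```

```text
[0.59526266 0.20544614 0.286     ] [0.69299794 0.03525346 0.286     ] (np.float64(1.6945127654693053), np.float64(-0.0060569440439921535))
[0.54091557 0.16577311 0.224     ] [ 0.6697237  -0.05971357  0.224     ] 0.2596839954101463 (np.float64(1.6967849713966157), np.float64(0.06146912319559991))
```

```bash
cat >> h.py <<'E'
def rackpt(y,c,phi): # c: rack centre world xy, y toward hinge
    a=TH-phi; yy=np.array([-np.sin(a),np.cos(a)]); return np.asarray(c)+yy*y
E
python3 - <<'E'
from h import *
phi=1.695
m=np.array([.6053,.0530]); a=TH-phi; nx=np.array([np.cos(a),np.sin(a)])
print("rail-based",m-nx*.034,"model",door(phi,.153,.031),"model-5mm",door(phi,.153,.026))
c=(m-nx*.034+door(phi,.150,.026))/2; c=door(phi,.151,.026); print(c)
for y in (-.066,0,.066): print(rackpt(y,c,phi))
P,Rc,s=tool(); Rt=Rdown(TH-phi+np.pi/2); p=np.append(rackpt(-.066,c,phi),.25)
print("after rot shift",np.round(Rt.inv().apply(p-P)*1000,1)); delta(p,Rt)
E
```

```text
rail-based [0.63479245 0.06991731] model [0.63104275 0.06887673] model-5mm [0.63537987 0.07136457]
[0.63637501 0.06962972]
[0.60353553 0.12687978]
[0.63637501 0.06962972]
[0.66921449 0.01237967]
after rot shift [-45.2  75.4  -9.7]
pos [569.2  95.9 325.4] cols x [-0.755 -0.656 -0.   ] y [ 0.  0. -1.] z [ 0.656 -0.755 -0.   ] F [-0.6 -0.7 -0.8] open 26.3 t 16.55
shift mm (tool) [-46.3  75.4  -0.8] rot [ 0.     0.194 -0.   ]
```

Call:
servo_tool(gripper=[-1,-1,-1,-1,-1,-1], xyz=[[0,-5,0],[0,0,0],[-15,0,-3],[-15,0,-3],[-15,0,-4],[0,0,0]], rot=[[0,0.097,0],[0,0.097,0],[0,0,0],[0,0,0],[0,0,0],[0,0,0]])

```text
clock: 17.3
position: [0.6037, 0.1271, 0.33]
orientation: [0.182, -0.182, 0.683, -0.683]
ft_force: [-0.4, -0.7, -0.7]
opening: 0.026
```

```bash
python3 - <<'E'
from h import *
phi=1.695;c=door(phi,.151,.026)
delta([*rackpt(-.066,c,phi),.25],Rdown(TH-phi+np.pi/2))
d=snap("wrist","w9");snap("top","t9")
for n,z in ((-.005,.286),(.026-.031,.184),(.026+.034,.224)): print(np.round([proj(d,[*door(phi,r,n),z]) for r in (.28,.151+.13,.151+.066,.151-.13)],1).tolist())
E
```

```text
pos [603.7 127.1 330. ] cols x [-0.867 -0.498  0.   ] y [-0.  0. -1.] z [ 0.498 -0.867 -0.   ] F [-0.4 -0.7 -0.7] open 26.0 t 17.3
shift mm (tool) [ 0.2 80.   0.1] rot [0.    0.001 0.   ]
[[203.8, 218.9], [201.9, 218.9], [323.1, 218.9], [693.9, 218.7]]
[[245.2, 184.0], [244.0, 184.0], [322.9, 183.9], [564.5, 183.9]]
[[240.0, 278.5], [238.7, 278.5], [323.0, 278.5], [580.8, 278.3]]
```

View pics/w9.png

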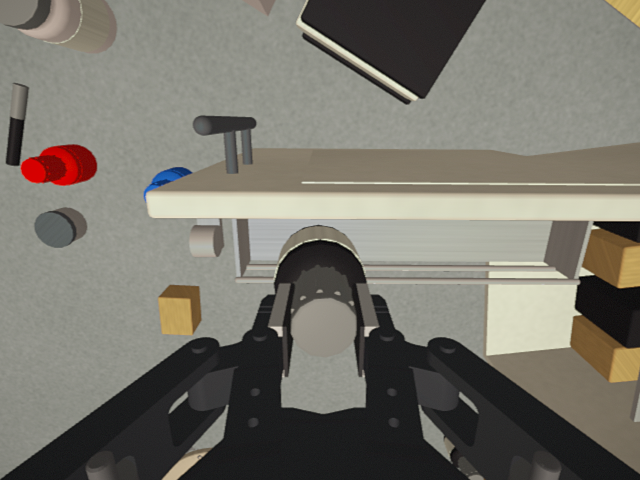

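Aligned: the door's inner edge is at row 218 as predicted, and the rail is within about 3 mm. I'll lower it.

Call:
servo_tool(gripper=[-1,-1,-1,-1,-1,-1,-1], xyz=[[-0.5,20,0],[0,20,0],[0,20,0],[0,12,0],[0,6,0],[0,0,0],[0,0,0]], rot=[[0,0,0],[0,0,0],[0,0,0],[0,0,0],[0,0,0],[0,0,0],[0,0,0]])

```text
clock: 18.27
position: [0.6042, 0.1264, 0.2528]
orientation: [-0.182, 0.181, -0.683, 0.683]
ft_force: [-0.1, -0.1, -1.4]
opening: 0.0263
```

Call:
servo_tool(gripper=[-1,-1,-1,-1], xyz=[[0,2,0],[0,2,0],[0,0,0],[0,0,0]], rot=[[0,0,0],[0,0,0],[0,0,0],[0,0,0]])

```text
clock: 18.77
position: [0.6051, 0.1271, 0.252]
orientation: [-0.185, 0.179, -0.683, 0.684]
ft_force: [-1.4, 3.3, 15.0]
opening: 0.0266
```

Contact at 15 N. I'll ease off, release and retreat.

Call:
servo_tool(gripper=[-1,0.3,0.3,0.3,0.3,0.3,0.3,0.3,0.3,0.3], xyz=[[0,-1.5,0],[0,0,0],[0,0,0],[0,0,0],[0,-15,0],[0,-25,0],[0,-35,0],[0,-40,0],[0,-30,0],[0,0,0]], rot=[[0,0,0],[0,0,0],[0,0,0],[0,0,0],[0,0,0],[0,0,0],[0,0,0],[0,0,0],[0,0,0],[0,0,0]])

```text
clock: 20.02
position: [0.6043, 0.1265, 0.3981]
orientation: [-0.184, 0.18, -0.683, 0.684]
ft_force: [-0.2, -0.6, 0.0]
opening: 0.0555
```

```bash
python3 - <<'E'
from h import *
phi=1.695;c=door(phi,.151,.026)
delta([.395,-.395,.30])
d=snap("wrist","w10")
b=rackpt(-.066,c,phi); print(proj(d,[*b,.184+.078]),proj(d,[*b,.184]))
t=snap("top","t10");s=snap("scene","s10")
for z in(.078,):
  for p in ((.396,-.3955),(.3395,-.286)): print(proj(t,[*p,z]),proj(s,[*p,z]))
print(tool()[2]["joint_positions"])
E
```

```text
pos [604.3 126.5 398.1] cols x [-0.868 -0.497 -0.005] y [ 0.006  0.    -1.   ] z [ 0.497 -0.868  0.003] F [-0.2 -0.6  0. ] open 55.5 t 20.025
shift mm (tool) [441.2  96.8 348.3] rot [0. 0. 0.]
(np.float64(321.4079010489493), np.float64(225.27990659717784)) (np.float64(321.41084374605975), np.float64(203.30214398023836))
(np.float64(436.9676959945908), np.float64(290.63605881785094)) (np.float64(326.7591007007639), np.float64(184.0287991446024))
(np.float64(401.60073943054175), np.float64(310.6910114903714)) (np.float64(348.1367627004187), np.float64(202.0046100549941))
[1.47360720e-02 4.66580947e-01 7.42836064e-01 1.53180420e-05
 1.93389913e+00 1.06579046e+00]
```

View pics/w10.png

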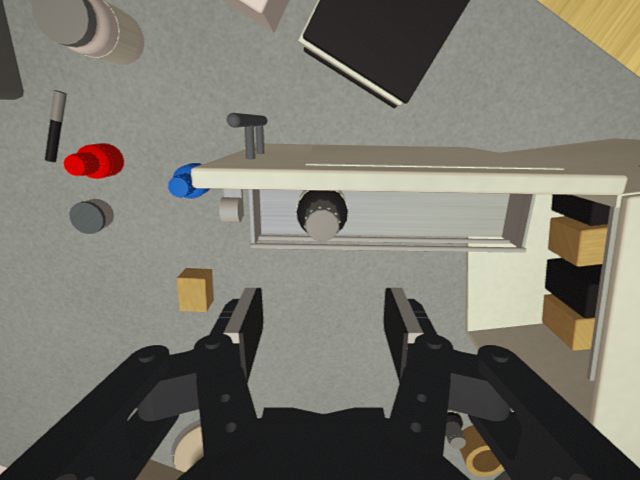

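View pics/t10.png

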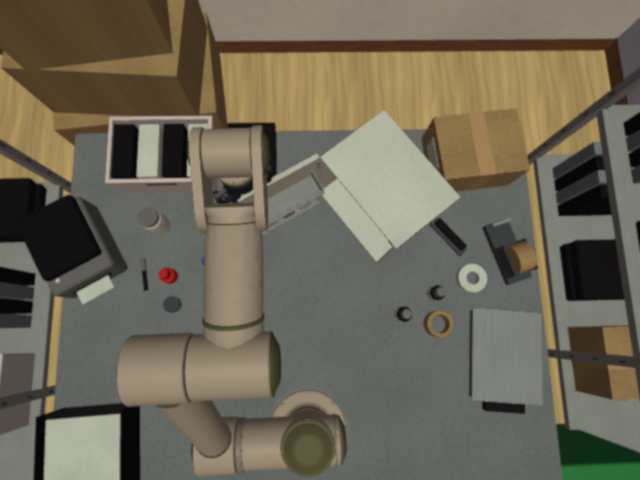

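Bottle 1 stands in the rack, cap at (322,222) as predicted. Next is the bottle near (0.396,-0.396).

Call:
servo_tool(gripper=[0.3,0.3,0.3,0.3,0.3,0.3,0.3,0.3,0.3,0.3,0.3,0.3,0.3,0.3,0.3,0.3,0.3,0.3], xyz=[[36.8,0,29],[36.8,0,29],[36.8,0,29],[36.8,0,29],[36.8,0,29],[36.8,0,29],[36.8,0,29],[36.8,0,29],[36.8,0,29],[36.8,0,29],[36.8,0,29],[36.8,0,29],[0,35,0],[0,35,0],[0,35,0],[0,35,0],[0,35,0],[0,0,0]], rot=[[0,0,0],[0,0,0],[0,0,0],[0,0,0],[0,0,0],[0,0,0],[0,0,0],[0,0,0],[0,0,0],[0,0,0],[0,0,0],[0,0,0],[0,0,0],[0,0,0],[0,0,0],[0,0,0],[0,0,0],[0,0,0]])

```text
clock: 22.42
position: [0.3929, -0.3938, 0.2172]
orientation: [0.181, -0.182, 0.686, -0.681]
ft_force: [0.2, -0.4, 0.3]
opening: 0.0552
```

```bash
python3 - <<'E'
from h import *
delta([.396,-.3955,.062])
d=snap("wrist","w11"); print(proj(d,[.396,-.3955,.078]),proj(d,[.3395,-.286,.078]))
E
```

```text
pos [ 392.9 -393.8  217.2] cols x [-0.868 -0.497  0.   ] y [-0.004  0.006 -1.   ] z [ 0.497 -0.868 -0.007] F [ 0.2 -0.4  0.3] open 55.2 t 22.425
shift mm (tool) [ -1.9 155.1   4.1] rot [0. 0. 0.]
(np.float64(327.6542730114202), np.float64(220.62390926454506)) (np.float64(176.6806520029464), np.float64(214.18752880540302))
```

View pics/w11.png

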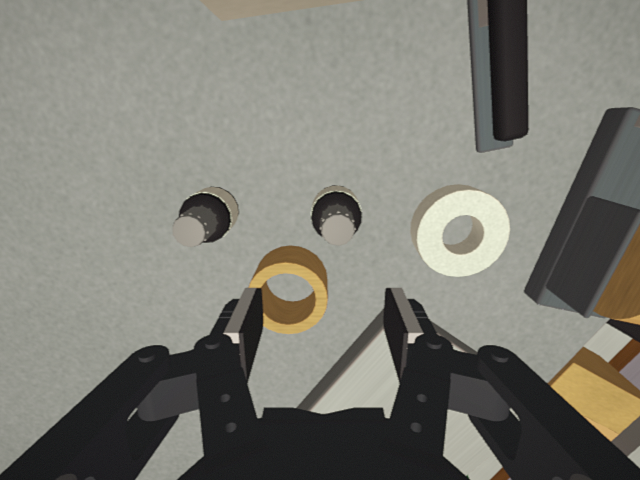

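```bash
python3 - <<'E'
from h import *
d=snap("wrist")
a=onz(d,337.5,228.5,.078);print("A",a,"B",onz(d,188.5,231,.078))
t=onz(d,289,295,.048);P,Rc,s=tool();print("tape",t,"rel A in tool",Rc.inv().apply(t-a))
delta([*a[:2],.062])
E
```

```text
A [ 0.39451615 -0.40773042  0.078     ] B [ 0.33096837 -0.30102012  0.078     ]
tape [ 0.30375517 -0.40704125  0.048     ] rel A in tool [ 0.07843168  0.0299853  -0.0456879 ]
pos [ 393.8 -395.1  220.6] cols x [-0.868 -0.497 -0.   ] y [ 0. -0. -1.] z [ 0.497 -0.868  0.   ] F [0.1 0.1 0.5] open 55.6 t 22.525
shift mm (tool) [  5.6 158.6  11.3] rot [0. 0. 0.]
```

Wrist estimates differ from the first top-view ones by 12 to 15 mm, so I'm cross-checking with the fixed cameras.

```bash
python3 - <<'E'
from h import *
t=cv2.imread("pics/t10.png");s=cv2.imread("pics/s10.png")
def z(im,u,v,w): return cv2.resize(im[v:v+w,u:u+w],(390,390),interpolation=cv2.INTER_CUBIC)
cv2.imwrite("pics/c11.png",np.hstack([z(t,390,280,60),z(s,305,170,60)]))
E
```

```text
(no output)
```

View pics/c11.png

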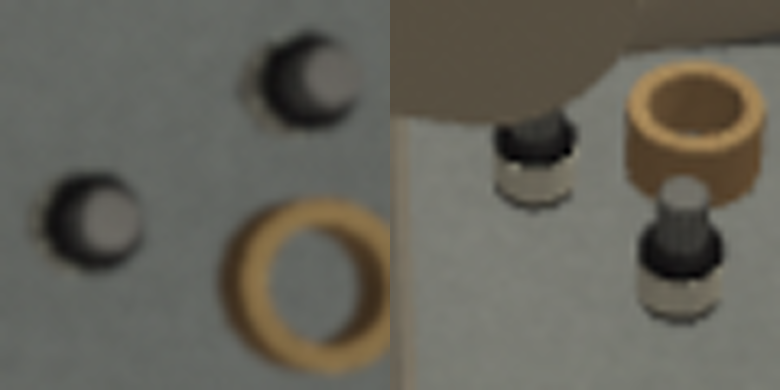

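The earlier picks had been on the body rather than the cap; A's cap is at (441,292) in the top view, so the wrist value holds. I'll verify numerically.

```bash
python3 - <<'E'
from h import *
t=snap("top");s=snap("scene")
print(onz(t,440.8,291.7,.078),onz(t,406.4,313.4,.078),onz(s,349.6,199,.078))
E
```

```text
[ 0.39257316 -0.40676386  0.078     ] [ 0.33125987 -0.29973566  0.078     ] [ 0.3310835  -0.30052074  0.078     ]
```

Call:
servo_tool(gripper=[0.3,0.3,0.3,0.3,0.3,0.3,0.3,0.3,-1,-1,-1,-1,-1,-1,-1,-1,-1,-1,-1], xyz=[[6,0,11],[0,30,0],[0,30,0],[0,30,0],[0,30,0],[0,26,0],[0,11,0],[0,0,0],[0,0,0],[0,0,0],[0,0,0],[0,0,0],[0,-20,0],[0,-40,0],[0,-40,0],[0,-45,0],[0,-45,0],[0,0,0],[0,0,0]], rot=[[0,0,0],[0,0,0],[0,0,0],[0,0,0],[0,0,0],[0,0,0],[0,0,0],[0,0,0],[0,0,0],[0,0,0],[0,0,0],[0,0,0],[0,0,0],[0,0,0],[0,0,0],[0,0,0],[0,0,0],[0,0,0],[0,0,0]])

```text
clock: 25.0
position: [0.3937, -0.407, 0.2517]
orientation: [0.181, -0.182, 0.684, -0.683]
ft_force: [-1.4, 0.8, -2.1]
opening: 0.0264
```

```bash
python3 - <<'E'
from h import *
phi=1.695;c=door(phi,.151,.026)
delta([*rackpt(.0,c,phi),.39],Rdown(TH-phi+np.pi/2))
snap("wrist","w12")
E
```

```text
pos [ 393.7 -407.   251.7] cols x [-0.868 -0.497  0.   ] y [-0.001  0.002 -1.   ] z [ 0.497 -0.868 -0.002] F [-1.4  0.8 -2.1] open 26.4 t 25.0
shift mm (tool) [-447.4 -137.8 -293.4] rot [ 0.002 -0.001  0.   ]
```

View pics/w12.png

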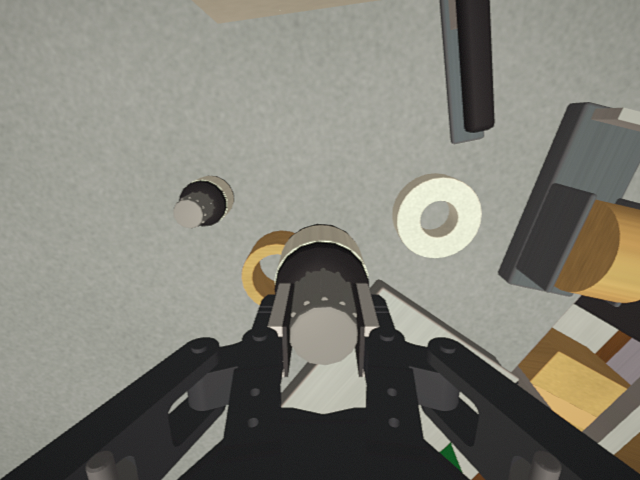

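Call:
servo_tool(gripper=[-1,-1,-1,-1,-1,-1,-1,-1,-1,-1,-1,-1,-1,-1,-1,-1,-1,-1], xyz=[[0,-35,0],[0,-35,0],[0,-35,0],[0,-35,0],[-37.3,0,-24.5],[-37.3,0,-24.5],[-37.3,0,-24.5],[-37.3,0,-24.5],[-37.3,0,-24.5],[-37.3,0,-24.5],[-37.3,0,-24.5],[-37.3,0,-24.5],[-37.3,0,-24.5],[-37.3,0,-24.5],[-37.3,0,-24.5],[-37.3,0,-24.5],[0,0,0],[0,0,0]], rot=[[0,0,0],[0,0,0],[0,0,0],[0,0,0],[0,0,0],[0,0,0],[0,0,0],[0,0,0],[0,0,0],[0,0,0],[0,0,0],[0,0,0],[0,0,0],[0,0,0],[0,0,0],[0,0,0],[0,0,0],[0,0,0]])

```text
clock: 27.3
position: [0.6365, 0.0697, 0.3914]
orientation: [0.181, -0.183, 0.684, -0.683]
ft_force: [-0.0, 0.3, -0.8]
opening: 0.0262
```

```bash
python3 - <<'E'
from h import *
phi=1.695;c=door(phi,.151,.026)
delta([*rackpt(.0,c,phi),.252],Rdown(TH-phi+np.pi/2))
d=snap("wrist","w13")
print([np.round(proj(d,[*door(phi,r,-.005),.286]),1) for r in (.25,.05)], proj(d,[*rackpt(-.066,c,phi),.262]))
E
```

```text
pos [636.5  69.7 391.4] cols x [-0.868 -0.497  0.002] y [-0.003 -0.    -1.   ] z [ 0.497 -0.868 -0.001] F [-0.   0.3 -0.8] open 26.2 t 27.3
shift mm (tool) [ -0.2 139.4   0.2] rot [ 0.001 -0.001  0.002]
[array([181.1, 194.3]), array([467.7, 193.8])] (np.float64(239.8213269303497), np.float64(226.27686482137534))
```

View pics/w13.png

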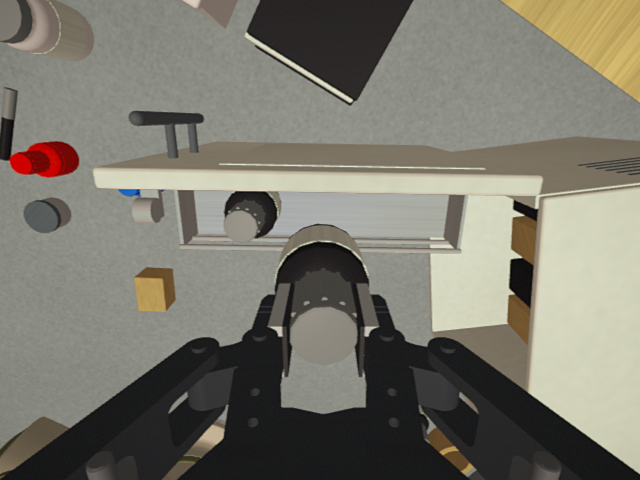

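Call:
servo_tool(gripper=[-1,-1,-1,-1,-1,-1,-1,-1,-1], xyz=[[-0.5,30,0],[0,30,0],[0,30,0],[0,25,0],[0,15,0],[0,6,0],[0,3,0],[0,0,0],[0,0,0]], rot=[[0,0,0],[0,0,0],[0,0,0],[0,0,0],[0,0,0],[0,0,0],[0,0,0],[0,0,0],[0,0,0]])

```text
clock: 28.48
position: [0.637, 0.0703, 0.2544]
orientation: [-0.182, 0.181, -0.683, 0.683]
ft_force: [-0.2, 0.0, -2.1]
opening: 0.0264
```

Call:
servo_tool(gripper=[-1,-1,-1,-1], xyz=[[0,2,0],[0,1,0],[0,0,0],[0,0,0]], rot=[[0,0,0],[0,0,0],[0,0,0],[0,0,0]])

```text
clock: 28.98
position: [0.6369, 0.0703, 0.2508]
orientation: [-0.182, 0.182, -0.683, 0.683]
ft_force: [0.5, -0.4, -1.1]
opening: 0.0264
```

Call:
servo_tool(gripper=[-1,-1,-1,-1], xyz=[[0,1,0],[0,1,0],[0,0,0],[0,0,0]], rot=[[0,0,0],[0,0,0],[0,0,0],[0,0,0]])

```text
clock: 29.48
position: [0.6369, 0.0703, 0.2488]
orientation: [-0.182, 0.182, -0.683, 0.683]
ft_force: [0.1, -0.3, -1.2]
opening: 0.0265
```

Call:
servo_tool(gripper=[-1,-1,-1,-1], xyz=[[0,1,0],[0,1,0],[0,1,0],[0,0,0]], rot=[[0,0,0],[0,0,0],[0,0,0],[0,0,0]])

```text
clock: 29.98
position: [0.6371, 0.0706, 0.2478]
orientation: [-0.183, 0.181, -0.683, 0.684]
ft_force: [-1.7, 2.2, 9.1]
opening: 0.0267
```

Contact. Release and retreat, then head for the last bottle at (0.331,-0.300).

Call:
servo_tool(gripper=[-1,0.3,0.3,0.3,0.3,0.3,0.3,0.3,0.3,0.3], xyz=[[0,-1,0],[0,0,0],[0,0,0],[0,0,0],[0,-15,0],[0,-30,0],[0,-35,0],[0,-40,0],[0,-30,0],[0,0,0]], rot=[[0,0,0],[0,0,0],[0,0,0],[0,0,0],[0,0,0],[0,0,0],[0,0,0],[0,0,0],[0,0,0],[0,0,0]])

```text
clock: 31.22
position: [0.6369, 0.0703, 0.4002]
orientation: [-0.184, 0.18, -0.683, 0.684]
ft_force: [-0.1, 0.5, -0.4]
opening: 0.0552
```

```bash
python3 - <<'E'
from h import *
delta([.331,-.3005,.23])
snap("wrist","w14")
E
```

```text
pos [636.9  70.3 400.2] cols x [-0.868 -0.497 -0.005] y [ 0.006 -0.    -1.   ] z [ 0.497 -0.868  0.003] F [-0.1  0.5 -0.4] open 55.2 t 31.225
shift mm (tool) [450.6 168.5 169.3] rot [0. 0. 0.]
```

View pics/w14.png

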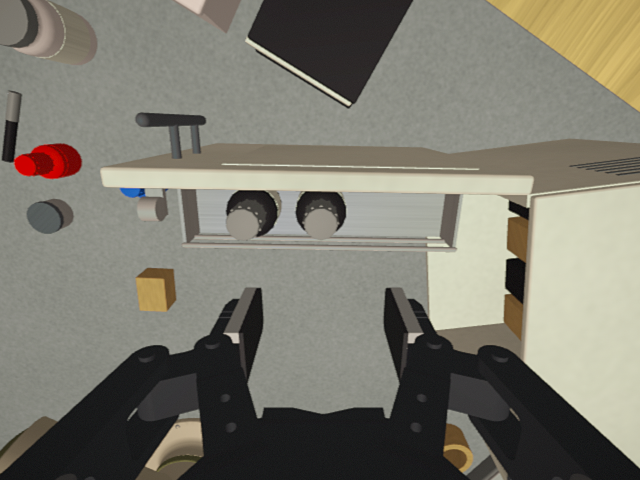

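Call:
servo_tool(gripper=[0.3,0.3,0.3,0.3,0.3,0.3,0.3,0.3,0.3,0.3,0.3,0.3,0.3,0.3,0.3,0.3,0.3,0.3], xyz=[[37.5,0,14.1],[37.5,0,14.1],[37.5,0,14.1],[37.5,0,14.1],[37.5,0,14.1],[37.5,0,14.1],[37.5,0,14.1],[37.5,0,14.1],[37.5,0,14.1],[37.5,0,14.1],[37.5,0,14.1],[37.5,0,14.1],[0,35,0],[0,35,0],[0,35,0],[0,35,0],[0,35,0],[0,0,0]], rot=[[0,0,0],[0,0,0],[0,0,0],[0,0,0],[0,0,0],[0,0,0],[0,0,0],[0,0,0],[0,0,0],[0,0,0],[0,0,0],[0,0,0],[0,0,0],[0,0,0],[0,0,0],[0,0,0],[0,0,0],[0,0,0]])

```text
clock: 33.52
position: [0.3295, -0.2988, 0.2198]
orientation: [0.181, -0.182, 0.685, -0.681]
ft_force: [1.0, 0.4, 0.1]
opening: 0.0554
```

```bash
python3 - <<'E'
from h import *
delta([.331,-.3005,.062])
d=snap("wrist","w15");print(proj(d,[.331,-.3005,.078]))
E
```

```text
pos [ 329.5 -298.8  219.8] cols x [-0.868 -0.497  0.   ] y [-0.003  0.005 -1.   ] z [ 0.497 -0.868 -0.006] F [1.  0.4 0.1] open 55.4 t 33.525
shift mm (tool) [ -0.5 157.8   3.2] rot [0. 0. 0.]
(np.float64(326.5234275370904), np.float64(221.2725961774073))
```

View pics/w15.png

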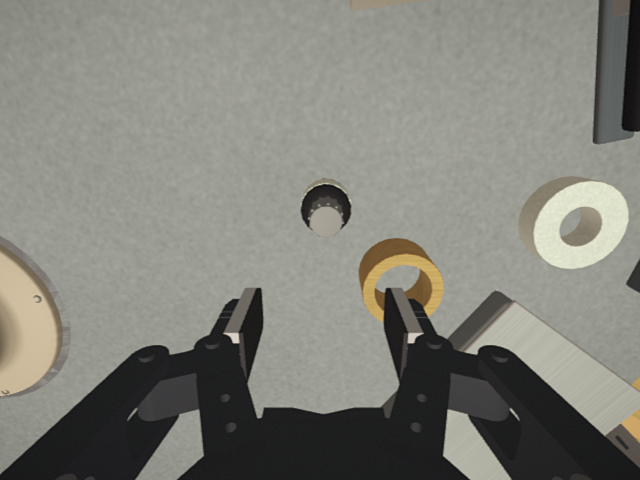

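Call:
servo_tool(gripper=[0.3,0.3,0.3,0.3,0.3,0.3,0.3,0.3,-1,-1,-1,-1,-1,-1,-1,-1,-1,-1,-1], xyz=[[0,0,2],[0,30,0],[0,30,0],[0,30,0],[0,30,0],[0,26,0],[0,11,0],[0,0,0],[0,0,0],[0,0,0],[0,0,0],[0,0,0],[0,-20,0],[0,-50,0],[0,-50,0],[0,-50,0],[0,-50,0],[0,-50,0],[0,-50,0]], rot=[[0,0,0],[0,0,0],[0,0,0],[0,0,0],[0,0,0],[0,0,0],[0,0,0],[0,0,0],[0,0,0],[0,0,0],[0,0,0],[0,0,0],[0,0,0],[0,0,0],[0,0,0],[0,0,0],[0,0,0],[0,0,0],[0,0,0]])

```text
clock: 35.95
position: [0.331, -0.3013, 0.3866]
orientation: [-0.182, 0.182, -0.683, 0.683]
ft_force: [-0.7, -0.7, -1.4]
opening: 0.0266
```

Call:
servo_tool(gripper=[-1,-1], xyz=[[0,-10,0],[0,0,0]], rot=[[0,0,0],[0,0,0]])

```text
clock: 36.2
position: [0.3312, -0.3017, 0.3942]
orientation: [0.182, -0.182, 0.684, -0.683]
ft_force: [0.3, 0.2, -2.5]
opening: 0.0262
```

```bash
python3 - <<'E'
from h import *
phi=1.695;c=door(phi,.151,.026)
delta([*rackpt(.066,c,phi),.252],Rdown(TH-phi+np.pi/2))
snap("wrist","w16"); snap("top","t16")
E
```

```text
pos [ 331.2 -301.7  394.2] cols x [-0.868 -0.497  0.   ] y [-0.     0.001 -1.   ] z [ 0.497 -0.868 -0.001] F [ 0.3  0.2 -2.5] open 26.2 t 36.2
shift mm (tool) [-449.4  142.3 -104.6] rot [ 0.001 -0.001  0.   ]
```

View pics/w16.png

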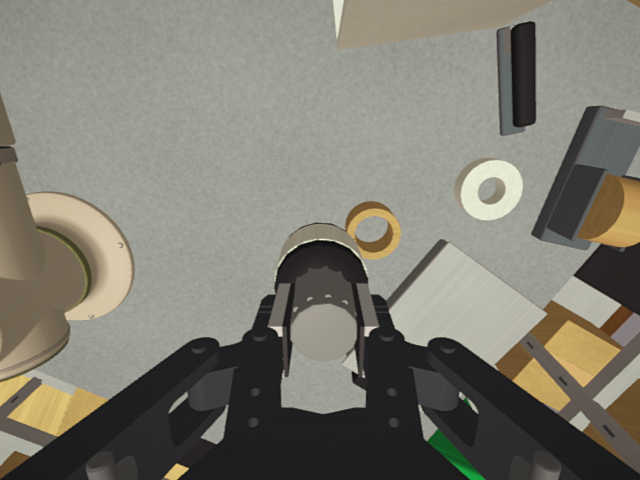

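View pics/t16.png

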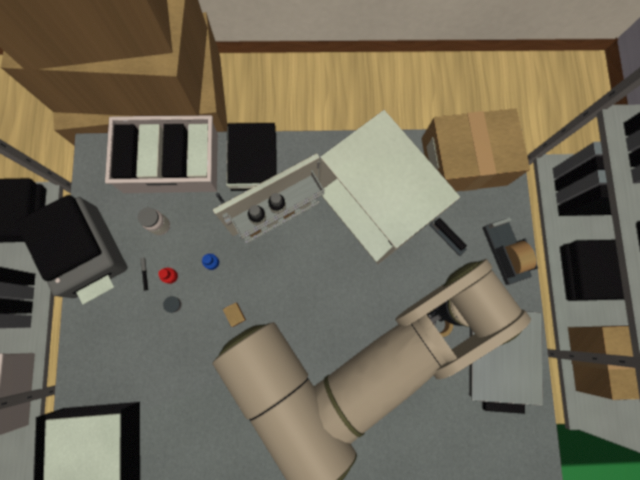

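Call:
servo_tool(gripper=[-1,-1,-1,-1,-1,-1,-1,-1,-1,-1,-1,-1,-1,-1], xyz=[[-37.5,0,-8.7],[-37.5,0,-8.7],[-37.5,0,-8.7],[-37.5,0,-8.7],[-37.5,0,-8.7],[-37.5,0,-8.7],[-37.5,0,-8.7],[-37.5,0,-8.7],[-37.5,0,-8.7],[-37.5,0,-8.7],[-37.5,0,-8.7],[-37.5,0,-8.7],[0,0,0],[0,0,0]], rot=[[0,0,0],[0,0,0],[0,0,0],[0,0,0],[0,0,0],[0,0,0],[0,0,0],[0,0,0],[0,0,0],[0,0,0],[0,0,0],[0,0,0],[0,0,0],[0,0,0]])

```text
clock: 38.05
position: [0.6699, 0.012, 0.3934]
orientation: [0.181, -0.183, 0.684, -0.683]
ft_force: [0.1, -0.5, -1.7]
opening: 0.0257
```

```bash
python3 - <<'E'
from h import *
phi=1.695;c=door(phi,.151,.026)
delta([*rackpt(.066,c,phi),.252],Rdown(TH-phi+np.pi/2))
d=snap("wrist","w17")
print([np.round(proj(d,[*door(phi,r,-.005),.286]),1) for r in (.25,.05)])
E
```

```text
pos [669.9  12.  393.4] cols x [-0.868 -0.497  0.002] y [-0.003  0.    -1.   ] z [ 0.497 -0.868 -0.001] F [ 0.1 -0.5 -1.7] open 25.7 t 38.05
shift mm (tool) [ 1.000e-01  1.414e+02 -5.000e-01] rot [ 0.001 -0.001  0.002]
[array([ 87.6, 194.3]), array([371.7, 193.8])]
```

View pics/w17.png

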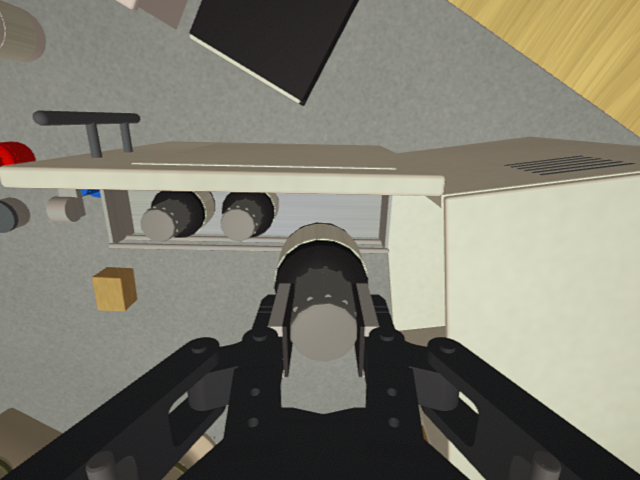

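Call:
servo_tool(gripper=[-1,-1,-1,-1,-1,-1,-1,-1,-1], xyz=[[-0.5,30,0],[0,30,0],[0,30,0],[0,25,0],[0,16,0],[0,6,0],[0,5,0],[0,0,0],[0,0,0]], rot=[[0,0,0],[0,0,0],[0,0,0],[0,0,0],[0,0,0],[0,0,0],[0,0,0],[0,0,0],[0,0,0]])

```text
clock: 39.22
position: [0.6706, 0.0125, 0.2534]
orientation: [-0.182, 0.181, -0.683, 0.684]
ft_force: [0.4, -0.3, -1.5]
opening: 0.0258
```

Call:
servo_tool(gripper=[-1,-1,-1,-1], xyz=[[0,1,0],[0,1,0],[0,0,0],[0,0,0]], rot=[[0,0,0],[0,0,0],[0,0,0],[0,0,0]])

```text
clock: 39.72
position: [0.6705, 0.0126, 0.2508]
orientation: [0.182, -0.182, 0.683, -0.683]
ft_force: [-0.3, -0.3, -0.6]
opening: 0.0261
```

Call:
servo_tool(gripper=[-1,-1,-1,-1], xyz=[[0,1,0],[0,1,0],[0,0,0],[0,0,0]], rot=[[0,0,0],[0,0,0],[0,0,0],[0,0,0]])

```text
clock: 40.22
position: [0.6706, 0.0126, 0.2498]
orientation: [-0.182, 0.181, -0.683, 0.684]
ft_force: [-0.9, 1.3, 6.2]
opening: 0.0263
```

Call:
servo_tool(gripper=[-1,-1,-1], xyz=[[0,1,0],[0,0,0],[0,0,0]], rot=[[0,0,0],[0,0,0],[0,0,0]])

```text
clock: 40.6
position: [0.6706, 0.0127, 0.2497]
orientation: [-0.183, 0.181, -0.683, 0.684]
ft_force: [-2.8, 1.7, 10.3]
opening: 0.0265
```

Call:
servo_tool(gripper=[-1,0.3,0.3,0.3,0.3,0.3,0.3,0.3,0.3,0.3], xyz=[[0,-1.5,0],[0,0,0],[0,0,0],[0,0,0],[0,-15,0],[0,-30,0],[0,-35,0],[0,-40,0],[0,-40,0],[0,0,0]], rot=[[0,0,0],[0,0,0],[0,0,0],[0,0,0],[0,0,0],[0,0,0],[0,0,0],[0,0,0],[0,0,0],[0,0,0]])

```text
clock: 41.85
position: [0.6704, 0.0126, 0.4138]
orientation: [-0.184, 0.179, -0.682, 0.684]
ft_force: [0.2, -0.1, -0.1]
opening: 0.0551
```

```bash
python3 - <<'E'
from h import *
phi=1.695
d=snap("wrist","w18"); snap("scene","s18")
delta([*door(phi,.277,-.052),.42],Rdown(TH-phi+np.pi/2))
print(tool()[2]["joint_positions"])
E
```

```text
pos [670.4  12.6 409.6] cols x [-0.868 -0.497 -0.   ] y [ 0.001 -0.    -1.   ] z [ 0.497 -0.868  0.   ] F [ 0.5  0.4 -1.2] open 55.3 t 41.95
shift mm (tool) [ -76.7  -10.4 -192.5] rot [-0.    -0.001 -0.   ]
[-1.57431855e-01  5.99743337e-01  4.65913017e-01 -1.03262472e-05
  2.07541047e+00  8.93590643e-01]
```

View pics/w18.png

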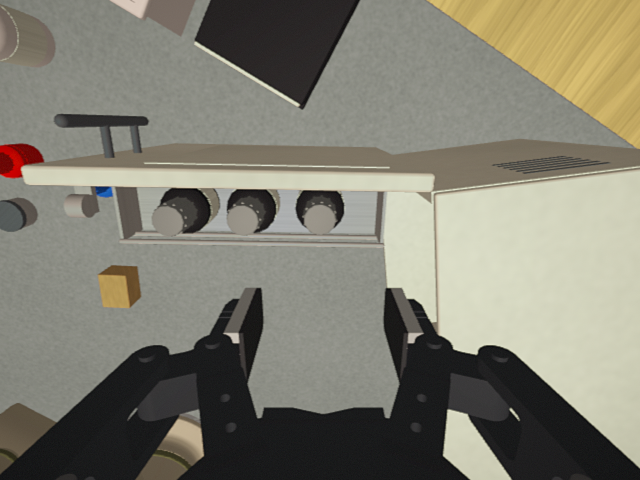

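View pics/s18.png

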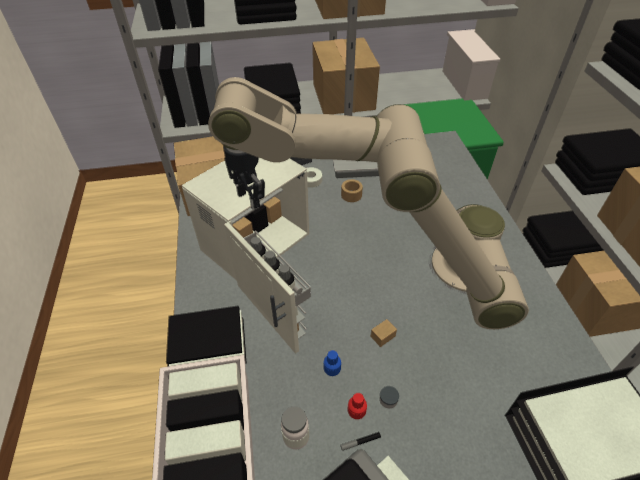

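All three caps are in the rack, at (168,220), (245,219) and (320,219). Next I'll locate the handle for closing.

```bash
python3 - <<'E'
from h import *
phi=1.695
d=snap("wrist")
h=onz(d,62,120,.278);print(h,door(phi,.28,-.047),door(phi,.277,-.052))
E
```

```text
[0.64627555 0.21633743 0.278     ] [0.63551078 0.21785001] [0.64134061 0.21773557]
```

Call:
servo_tool(gripper=[0.3,0.3,0.3,0.3,0.3,0.3,0.3,0.3], xyz=[[-12.8,-2,-32],[-12.8,-2,-32],[-12.8,0,-32],[-12.8,0,-32],[-12.8,0,-32],[-12.8,0,-32],[0,0,0],[0,0,0]], rot=[[0,0,0],[0,0,0],[0,0,0],[0,0,0],[0,0,0],[0,0,0],[0,0,0],[0,0,0]])

```text
clock: 43.0
position: [0.6418, 0.2168, 0.4126]
orientation: [-0.181, 0.182, -0.683, 0.683]
ft_force: [0.2, 0.2, 0.5]
opening: 0.0554
```

```bash
python3 - <<'E'
from h import *
phi=1.695
d=snap("wrist","w19")
h=door(phi,.277,-.052); print(proj(d,[*h,.278]))
delta([*h,.255],Rdown(TH-phi+np.pi/2)); print(tool()[2]["joint_positions"])
E
```

```text
(np.float64(321.5047876188743), np.float64(224.16722542412444))
pos [641.9 216.4 412.8] cols x [-0.868 -0.496  0.001] y [-0.001 -0.    -1.   ] z [ 0.496 -0.868 -0.   ] F [ 0.4 -0.5 -0.4] open 55.6 t 43.05
shift mm (tool) [ -0.3 157.8  -1.4] rot [ 0.    -0.002  0.001]
[ 1.50909210e-01  6.22209005e-01  4.14914136e-01 -2.19932526e-04
  2.10561188e+00  1.20279329e+00]
```

View pics/w19.png

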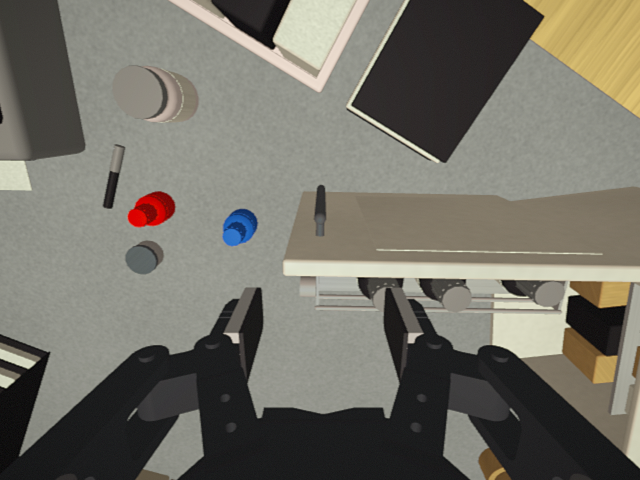

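```bash
python3 - <<'E'
from h import *
im=cv2.imread("pics/w19.png"); cv2.imwrite("pics/z19.png",cv2.resize(im[170:290,270:370],None,fx=5,fy=5,interpolation=cv2.INTER_CUBIC))
d=snap("wrist"); h=door(1.695,.277,-.052); print([np.round(proj(d,[*h,z]),1) for z in (.278,.222,.172,.145)])
E
```

```text
[array([321., 224.]), array([321.3, 207. ]), array([321.4, 195.9]), array([321.5, 190.9])]
```

View pics/z19.png

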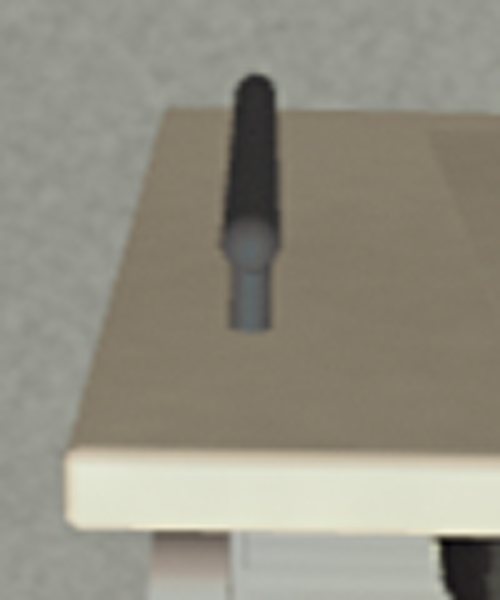

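Bar top at (320,218), about 4 mm farther out than modelled. Adjust, descend and grip.

Call:
servo_tool(gripper=[0.3,0.3,0.3,0.3,0.3,0.3,0.3,0.3,-1,-1,-1,-1,-1,-1], xyz=[[-4.5,0,-2],[0,25,0],[0,25,0],[0,30,0],[0,30,0],[0,30,0],[0,17,0],[0,0,0],[0,0,0],[0,0,0],[0,0,0],[0,0,0],[0,0,0],[0,0,0]], rot=[[0,0,0],[0,0,0],[0,0,0],[0,0,0],[0,0,0],[0,0,0],[0,0,0],[0,0,0],[0,0,0],[0,0,0],[0,0,0],[0,0,0],[0,0,0],[0,0,0]])

```text
clock: 44.85
position: [0.6448, 0.2216, 0.2573]
orientation: [0.182, -0.181, 0.683, -0.683]
ft_force: [-1.4, 2.2, 5.4]
opening: 0.0083
```

```bash
python3 - <<'E'
from h import *
d=snap("wrist","w20"); P,Rc,s=tool(); r=P[:2]-HINGE; print(np.hypot(*r)); delta(P)
# door angle from handle position: closed handle at observed closed grip (.4865,-.1765)
r0=np.array([.4865,-.1765])-HINGE; print(np.arctan2(r0[1],r0[0])-np.arctan2(r[1],r[0]))
E
```

```text
0.28439645429624155
pos [644.8 221.6 257.3] cols x [-0.868 -0.497 -0.002] y [ 0.002  0.001 -1.   ] z [ 0.497 -0.868  0.   ] F [-0.1  2.3  5.9] open 7.8 t 44.9
shift mm (tool) [0. 0. 0.] rot [0. 0. 0.]
-4.55429776976991
```

View pics/w20.png

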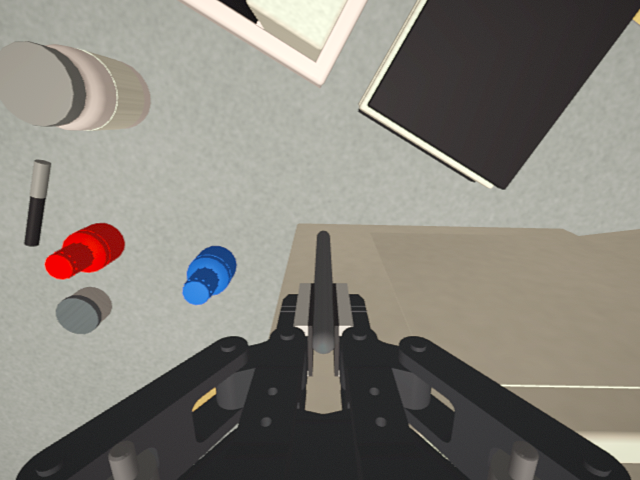

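The bar is gripped and the handle position puts the door at about 1.72 rad. I'll swing it shut slowly in 0.05 rad rows.

Call:
servo_tool(gripper=[-1,-1,-1,-1,-1,-1,-1,-1,-1,-1,-1,-1,-1,-1,-1,-1,-1,-1], xyz=[[7,0,-1.3],[14,0,-2.5],[14,0,-2.5],[14,0,-2.5],[14,0,-2.5],[14,0,-2.5],[14,0,-2.5],[14,0,-2.5],[14,0,-2.5],[14,0,-2.5],[14,0,-2.5],[14,0,-2.5],[14,0,-2.5],[14,0,-2.5],[14,0,-2.5],[14,0,-2.5],[7,0,-1.3],[0,0,0]], rot=[[0,-0.025,0],[0,-0.05,0],[0,-0.05,0],[0,-0.05,0],[0,-0.05,0],[0,-0.05,0],[0,-0.05,0],[0,-0.05,0],[0,-0.05,0],[0,-0.05,0],[0,-0.05,0],[0,-0.05,0],[0,-0.05,0],[0,-0.05,0],[0,-0.05,0],[0,-0.05,0],[0,-0.025,0],[0,0,0]])

```text
clock: 47.15
position: [0.4799, 0.0738, 0.2572]
orientation: [-0.434, 0.432, -0.557, 0.561]
ft_force: [10.0, -4.2, 1.6]
opening: 0.0082
```

```bash
cat >> h.py <<'E'
def dphi():
    P,Rc,s=tool(); r=P[:2]-HINGE; r0=np.array([.4862,-.1767])-HINGE
    a=np.arctan2(r0[1],r0[0])-np.arctan2(r[1],r[0]); a=(a+1)%(2*np.pi)-1
    rt=Rc.inv().apply(np.append(r,0))*1000
    print("phi",a,"R",np.hypot(*r),np.hypot(*r0),"r tool",rt.round(1),"F tool",Rc.inv().apply(s["ft_force"]).round(1))
    for d in (.05,.025):
        q=R.from_rotvec([0,-d,0]).apply(rt)-rt; print(d,q.round(2))
E
python3 - <<'E'
from h import *
dphi(); d=snap("scene","s21")
E
```

```text
phi 0.9257698277757385 R 0.2820539020283242 0.27909155881178394 r tool [ -54.9   -1.9 -276.7] F tool [ 1.6 -1.5 10.8]
0.05 [13.9 -0.  -2.4]
0.025 [ 6.93 -0.   -1.29]
```

View pics/s21.png

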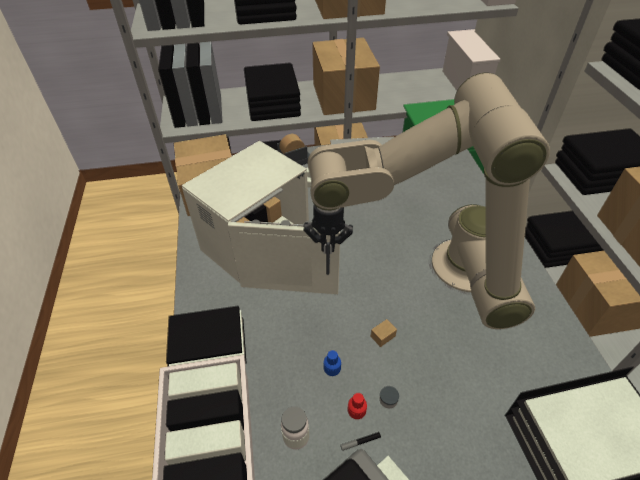

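Call:
servo_tool(gripper=[-1,-1,-1,-1,-1,-1,-1,-1,-1,-1,-1,-1,-1,-1,-1,-1], xyz=[[7,0,0.7],[13.9,0,-2.2],[13.9,0,-2.2],[13.9,0,-2.2],[13.9,0,-2.2],[13.9,0,-2.2],[13.9,0,-2.2],[13.9,0,-2.2],[13.9,0,-2.2],[13.9,0,-2.2],[13.9,0,-2.2],[13.9,0,-2.2],[13.9,0,-2.2],[13.9,0,-2.2],[7,0,-1.2],[0,0,0]], rot=[[0,-0.025,0],[0,-0.05,0],[0,-0.05,0],[0,-0.05,0],[0,-0.05,0],[0,-0.05,0],[0,-0.05,0],[0,-0.05,0],[0,-0.05,0],[0,-0.05,0],[0,-0.05,0],[0,-0.05,0],[0,-0.05,0],[0,-0.05,0],[0,-0.025,0],[0,0,0]])

```text
clock: 49.2
position: [0.4623, -0.1188, 0.2572]
orientation: [-0.597, 0.6, -0.377, 0.376]
ft_force: [-11.1, -3.1, 11.1]
opening: 0.008
```

```bash
python3 - <<'E'
from h import *
dphi(); snap("top","t22")
E
```

```text
phi 0.224038773642536 R 0.2807242179984078 0.27909155881178394 r tool [ -54.2    1.  -275.4] F tool [ -2.  -11.  -11.4]
0.05 [13.83  0.   -2.37]
0.025 [ 6.9   0.   -1.27]
```

Call:
servo_tool(gripper=[-1,-1,-1,-1,-1,-1,-1,-1], xyz=[[7,0,-2.5],[13.8,0,-2.4],[13.8,0,-2.4],[13.8,0,-2.4],[7,0,-1.3],[7,0,-1.3],[0,0,0],[0,0,0]], rot=[[0,-0.025,0],[0,-0.05,0],[0,-0.05,0],[0,-0.05,0],[0,-0.025,0],[0,-0.025,0],[0,0,0],[0,0,0]])

```text
clock: 50.25
position: [0.4845, -0.1771, 0.2572]
orientation: [-0.637, 0.637, -0.307, 0.306]
ft_force: [-4.7, 1.4, 9.1]
opening: 0.0083
```

```bash
python3 - <<'E'
from h import *
dphi(); snap("top","t23");snap("wrist","w23")
E
```

```text
phi 0.0013516619062441393 R 0.28075670037627615 0.27909155881178394 r tool [-5.510e+01  2.000e-01 -2.753e+02] F tool [-4.  -9.1 -2.8]
0.05 [13.83  0.   -2.41]
0.025 [ 6.9   0.   -1.29]
```

View pics/w23.png

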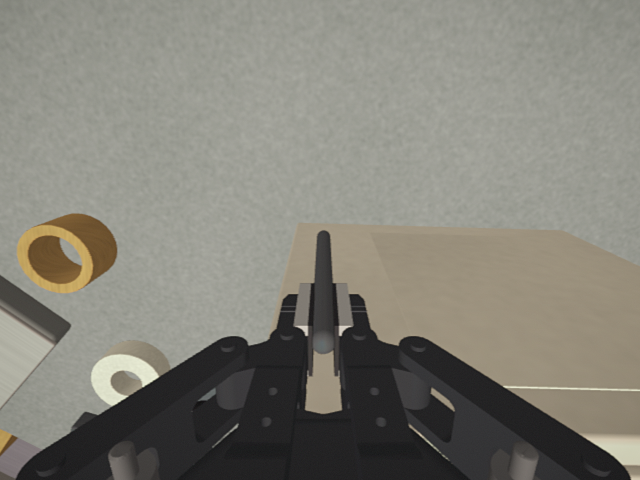

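Nearly home. I'll press gently to confirm the snap, watching the force.

Call:
servo_tool(gripper=[-1,-1,-1,-1], xyz=[[3,0,0],[2,0,0],[0,0,0],[0,0,0]], rot=[[0,0,0],[0,0,0],[0,0,0],[0,0,0]])

```text
clock: 50.85
position: [0.4847, -0.1773, 0.2571]
orientation: [0.638, -0.636, 0.31, -0.302]
ft_force: [-22.4, 19.4, 19.1]
opening: 0.0085
```

```bash
python3 - <<'E'
from h import *
dphi()
E
```

```text
phi 0.0004516343035105841 R 0.28070849292280214 0.27909155881178394 r tool [ -55.3    1.2 -275.2] F tool [-29.3 -18.8  -5.4]
0.05 [13.82  0.   -2.42]
0.025 [ 6.9  0.  -1.3]
```

It's a hard stop: 29 N with no motion, so the door is home. I'll unload, release and lift clear.

Call:
servo_tool(gripper=[-1,-1,-1,0.2,0.2,0.2,0.2,0.2,0.2,0.2,0.2,0.2,0.2], xyz=[[-3,0,0],[-1.5,0,0],[0,0,0],[0,0,0],[0,0,0],[0,0,0],[0,-10,0],[0,-30,0],[0,-40,0],[0,-40,0],[0,-40,0],[0,0,0],[0,0,0]], rot=[[0,0,0],[0,0,0],[0,0,0],[0,0,0],[0,0,0],[0,0,0],[0,0,0],[0,0,0],[0,0,0],[0,0,0],[0,0,0],[0,0,0],[0,0,0]])

```text
clock: 52.48
position: [0.4853, -0.1774, 0.4157]
orientation: [0.637, -0.637, 0.307, -0.306]
ft_force: [-0.3, -0.3, -0.8]
opening: 0.0514
```

Call:
servo_tool(gripper=[0.2,0.2,0.2,0.2,0.2,0.2,0.2,0.2], xyz=[[-35,0,0],[-35,0,0],[-35,0,0],[-35,0,0],[-35,0,0],[0,0,0],[0,0,0],[0,0,0]], rot=[[0,0,0],[0,0,0],[0,0,0],[0,0,0],[0,0,0],[0,0,0],[0,0,0],[0,0,0]])

```text
clock: 53.48
position: [0.3767, -0.0414, 0.4157]
orientation: [-0.637, 0.637, -0.307, 0.306]
ft_force: [-0.9, -1.0, 0.3]
opening: 0.0516
```

```bash
python3 - <<'E'
from h import *
delta([.48,-.18,.4]); t=snap("top","t24");s=snap("scene","s24")
cv2.imwrite("pics/z24.png",cv2.resize(t["image"][90:330,120:500],None,fx=2.1,fy=2.1,interpolation=cv2.INTER_CUBIC))
cv2.imwrite("pics/zs24.png",cv2.resize(s["image"][130:300,170:390],None,fx=3.5,fy=3.5,interpolation=cv2.INTER_CUBIC))
E
```

```text
pos [376.7 -41.4 415.7] cols x [ 0.624 -0.782 -0.001] y [-0.001  0.001 -1.   ] z [ 0.782  0.624 -0.001] F [-0.9 -1.   0.3] open 51.6 t 53.475
shift mm (tool) [172.8  15.5  -5.7] rot [0. 0. 0.]
```

View pics/z24.png

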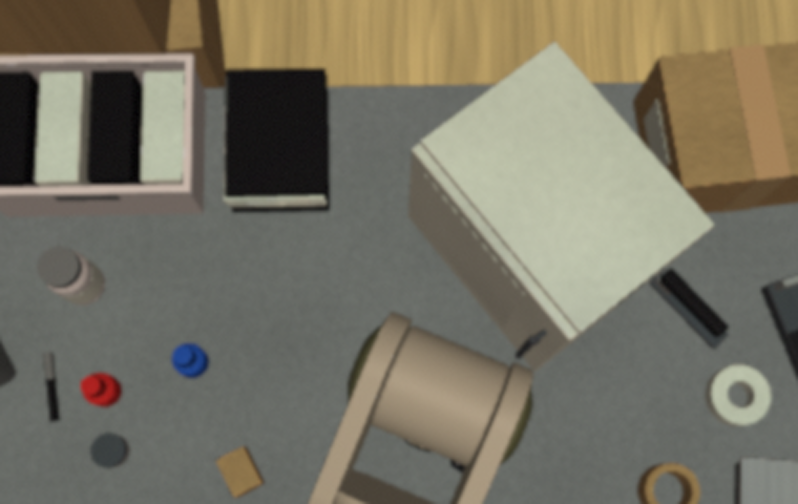

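View pics/zs24.png

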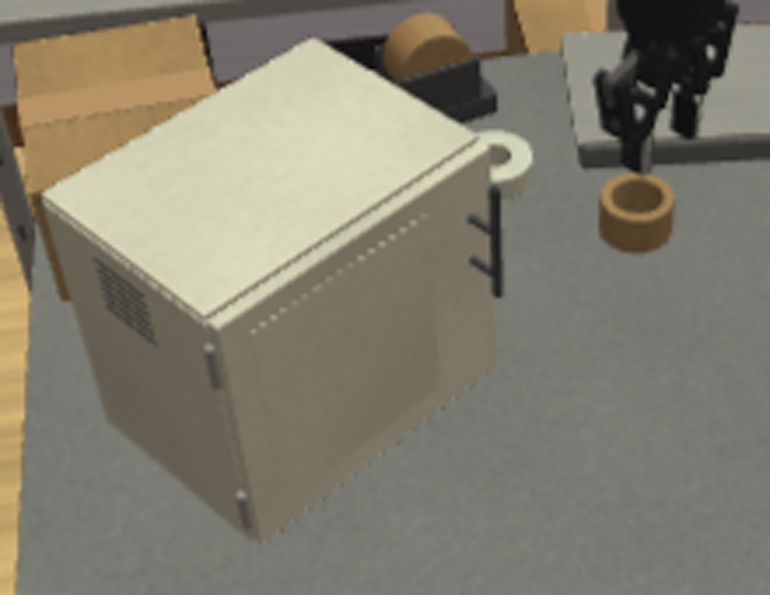

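The door edge and handle sit at the same pixels as in the first pictures, so the door is shut. The bystanders haven't moved and no bottles are left on the bench. Handing in.

```bash
python3 - <<'E'
from h import *
a=cv2.imread("pics/scene0.png").astype(int);b=cv2.imread("pics/s24.png").astype(int)
print("door region diff",np.abs(a-b)[170:290,180:316].max(), np.abs(a-b)[170:290,180:316].mean(), "bystander front", np.abs(a-b)[310:480,250:420].mean())
from plant import job_done; print(job_done())
E
```

```text
door region diff 14 2.9046364379084966 bystander front 3.298166089965398
the job is handed in; nothing more can be done
None
```

I opened the cabinet door, stood all three ink bottles on the rack inside it, and pushed the door shut. I've handed the job in; no verdict came back. It took about 53 s of the 210 s allowed.

- **Bottles:** only three were on the bench, and the top and scene views showed none left behind at the end. Before closing, a wrist picture showed all three upright inside the rails, about 66 mm apart. I couldn't see them once the door was shut.
- **Door shut:** I pressed against a hard stop at about 29 N with no further movement, and the handle position gave an angle of about 0.0005 rad. After I let go, the final scene picture of the door matched the starting one (largest difference 14 of 255 grey levels).
- **Other things on the bench:** nothing looked moved when I compared the first and last pictures.
- **Door nudged open:** while I carried the first bottle in, the door swung from about 1.5 to 1.7 rad. The bottle probably touched the catch on the door's inner face. I re-measured the door before placing the bottle.
- **Wrong first estimate:** my first positions for two bottles were 12–15 mm off because I had picked the body instead of the cap. The wrist camera showed this before I gripped them, so I used the corrected positions.

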